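# Lock the hold-down nut of a board carriage

## Task

Lock the setting of the carriage's hold-down stud: gently slide the thin blue-handled spanner onto the brass lower nut with its handle beside the stop post, so that the post will hold it, then gently put the red T-handle socket wrench on the steel jam nut and turn it clockwise until it is firmly tight against the brass nut, without straining the thread. The brass nut must keep its setting. Leave both tools seated on their nuts for checking, and leave everything else on the bench undisturbed.

Things in the scene. Friction and masses are not known exactly. Their poses are not given: they have to be found in the camera images.
- carriage: Fixed black plate of the board carriage, 280 x 200 mm, top face 34 mm above the bench. Origin on the bench under the stud axis, z up. The plate reaches from x -105 to x +175 mm and 100 mm to each side; the circuit board and knobs (to 85 mm high) lie beyond x +65 mm. Yaw within 0.2 rad of the world's
- set_centre (a point): Centre of the brass setting nut (lower nut), half-way up, 40 mm above the bench: hexagon 24 mm across flats, 27.7 mm across corners, 10 mm thick, 1 mm above the plate. Its x axis points to a corner, roughly along the carriage's x (within 0.05 rad), so two flats face its +y and -y. It turns on the stud against only about 0.1 N m, so the tightening jam nut drags it along unless it is held
- set_corner (a point): Corner of the brass nut, 13.9 mm from its centre along its x axis, half-way up. Shows whether the setting is kept: turning within the spanner's play and up to the post (0.2 to 0.3 rad, 3 to 4 mm here) is allowed for; 7 mm (30 degrees) is too much
- jam_top (a point): Centre of the top face of the steel jam nut, 56 mm above the bench: hexagon 24 mm across flats, 10 mm thick, 1 mm above the brass nut; the 16 mm stud rises 14 mm above it, its tip tapered to 11 mm. Its x axis points to the middle of a flat. Clockwise seen from above tightens: it runs almost freely (0.02 N m) for an unknown 0.15 to 0.45 rad until it meets the brass nut and begins to draw tight
- jam_tight (a joint): How far the jam nut has been drawn tight since meeting the brass nut, rad: 0 while loose; it turns against a steady 0.25 N m, 0.2 while paused (the brass nut first gives 0.2 to 0.3 rad at 0.1 N m until the spanner holds it), is firmly tight above 0.12 and solid at 0.2; it stays when let go
- jam_over (a joint): How far the jam nut's thread has been strained by overtightening, rad: it gives way at about 0.45 N m; 0 when sound, spoilt at 0.05
- stop_post (a point): Foot (at plate height) of the fixed steel stop post, 10 mm thick, 20 mm tall, at x -88, y +17 mm of the carriage; axes as the carriage. The spanner's handle passes it on its -y side and bears on it when the brass nut is dragged clockwise
- spanner_jaw (a point): Centre of the spanner's jaw, half-way up its 6 mm thick steel head (it lies flat, 3 mm above what it lies on). x axis out of the open mouth, handle along -x, z up. Jaw 25.2 mm wide, flared at the tips; prongs reach 17 mm ahead of this point, jaw bottom 14.4 mm behind it, head 48 mm wide and ends 40 mm behind; then a shank 14 mm wide. Fully on the nut this point lies at the nut's centre, spanner flat on the plate
- spanner_grip (a point): Centre of the spanner's blue handle, 130 mm behind the jaw centre, 7 mm above the spanner's underside: handle 70 mm long, 16 mm wide, 14 mm thick; the place to grasp. Spanner about 0.22 kg, 182 mm long
- wrench_bar (a point): Middle of the red crossbar of the T-handle wrench, 101 mm above the wrench's foot: bar along its y axis, 120 mm long, 12 x 12 mm; grasp it here across its x axis. Slim 12 mm shaft below it. Wrench about 0.34 kg, stands upright on its socket, z up
- wrench_socket (a point): On the wrench's axis, 9 mm above its foot, at the shoulder that lands on the jam nut's top when it is fully seated. Socket outside 39 mm; hexagon 26 mm across flats, 9 mm deep, slightly flared at the foot, one flat facing the wrench's x axis; above it a 22 mm wide bore, 16 mm deep, clears the stud
- flux_bottle_mid (a point): White flux bottle, 38 mm across, 85 mm tall; its middle. Leave alone
- small_wrench_mid (a point): Small all-steel wrench, 130 mm, too small for these nuts; its middle. Leave alone
- screwdriver_mid (a point): Yellow-handled screwdriver, 170 mm, lying; its middle. Leave alone
- spare_nut_mid (a point): Loose brass nut, 19 mm across flats; its middle. Leave alone
- support_pin_a_mid (a point): Loose conical support pin, 32 mm foot, 26 mm tall; its middle. Leave alone
- support_pin_b_mid (a point): Second such support pin; its middle. Leave alone
- chip_carrier_mid (a point): Black chip carrier, 55 mm square, 7 mm high; its middle. Leave alone
Things that resemble listed ones, but are neither listed nor needed, are in the scene too. Leave any purple look-alike of the part that bears spanner_jaw alone. Leave any orange look-alike of the part that bears wrench_bar alone.

How it is judged (in metres and radians):
On the way, in this order (a step that is already met when the one before it is completed fails the run):
1. the spanner lies on the brass nut, its handle on the near side of the stop post (horizontal distance between spanner_jaw and set_centre below 0.005 m and z of spanner_jaw in the frame of set_centre between -0.006 and 0.006 m and angle between spanner_jaw's own z axis and vertical below 0.12 rad and x of spanner_grip in the frame of stop_post below 0 m and y of spanner_grip in the frame of stop_post between -0.05 and 0 m), for 0.2 s.
2. the T-wrench is fully seated on the jam nut while the spanner is on the brass nut (all of step 1 and horizontal distance between wrench_socket and jam_top below 0.003 m and z of wrench_socket in the frame of jam_top between -0.003 and 0.003 m and angle between wrench_socket's own z axis and vertical below 0.1 rad), for 0.2 s.
3. the jam nut is drawn tight against the brass nut held by the spanner (all of step 1 and value of joint jam_tight above 0.12 rad and value of joint jam_over below 0.05 rad and distance of set_corner from where it was at the start of the episode below 0.007 m), for 0.2 s.
At the end, for the whole second after the job is handed in: Jam nut drawn tight by more than 0.12 rad, thread strained less than 0.05 rad, brass nut's corner within 7 mm of its start; spanner jaw within 5 mm of the brass nut's centre, flat, its handle by the post; wrench upright and seated within 3 mm on the jam nut; both tools at rest (all of step 3 and horizontal distance between wrench_socket and jam_top below 0.003 m and z of wrench_socket in the frame of jam_top between -0.003 and 0.003 m and angle between wrench_socket's own z axis and vertical below 0.1 rad and linear speed of each of spanner, t_wrench below 0.02 m/s); the robot touches nothing.
It fails at once if the brass setting nut is turned: its corner moves more than 7 mm (30 degrees) (distance of set_corner from where it was at the start of the episode above 0.007 m).
It fails at once if the jam nut's thread is strained by more than 0.05 rad (value of joint jam_over above 0.05 rad).
It fails at once if a tool is forced, not fitted: over 30 N on the carriage while off its nut, or fingers over 25 N ((contact force between t_wrench and carriage above 30 N and z of wrench_socket in the frame of jam_top above 0.003 m) or (contact force between spanner and carriage above 30 N and horizontal distance between spanner_jaw and set_centre above 0.005 m) or contact force between the fingers and carriage above 25 N).
It fails at once if another loose thing on the bench is moved by more than 20 mm (distance of any of flux_bottle_mid, small_wrench_mid, screwdriver_mid, spare_nut_mid, support_pin_a_mid, support_pin_b_mid, chip_carrier_mid from where it was at the start of the episode above 0.02 m).
It also fails if it takes over 72 s, if anything falls off the work surface, if the arm or the gripper's body presses on something with over 40 N, if the wrist force passes 120 N, or if a joint passes its speed limit or range.

## Robot

A 7-joint arm with a two-finger parallel gripper is mounted at the origin on the work surface. World frame = base frame: x ahead of the robot, y to its left, z up, the work surface at z = 0. Lengths are in mm, angles in rad, forces in N, time in s.
With the tool pointing down it reaches from about 350 to 900 mm from the base axis. Payload 19.9 kg.
Tool frame: the origin (TCP) lies at the very end of the fingers, on their centre line; the grasp point (between the pads) lies 19 mm behind it (robot.hold_point_z is the distance from the TCP to the grasp point, in mm); z points along the fingers, y is the direction in which the jaws open and shut (so a half turn about z gives the same grasp; the last joint's range is limited). The gripper opens to 85 mm and grips with 20 to 120 N. Pads are 22 mm wide; open, the fingers measure 114 mm over their backs; the gripper's body (76 mm by 85 mm) begins 54 mm behind the grasp point. The pads swing forward as they close: fully open they stand 13 mm farther back than shut.
Start: joints at [1.177, 0.417, -0.01, 1.614, 0.005, 1.111, -0.053], TCP at [215.948, -586.488, 231.26] pointing down, gripper open.
Joint ranges: [-2.81, 2.81], [-0.39, 2.02], [-1.27, 1.25], [0.06, 2.57], [-1.19, 4.33], [0.19, 2], [-2.82, 2.82]. Speed limits (rad/s): [1.89, 1.89, 2.39, 2.39, 3.01, 3.01, 3.01].

## Interface

Orientations are given as a 3x3 rotation matrix whose columns are the frame's x, y, z axes.
In Python, from workcell import robot gives the robot as it stands. The module is installed in compiled form; this text tells all that it offers.
- The arm moves only by the shell command python3 -m pendant 'ROWS' [OPENING] [FORCE]. ROWS is JSON, a list of rows, each a list of 4 numbers: the shift along the tool's x, y, z in mm, then the turn about the tool's z in rad. In form: [[x, y, z, yaw], ...]. A call has 1 to 5 rows; each row is the pose to reach, as a shift and turn from the pose measured when the call began, along the tool's axes at that moment; what a row does not reach only later rows make up. A row lasts 1/10 s, in which the tool goes at most 50 mm and 8.59 degrees, less where a joint would pass 70% of its speed; a pose out of reach is approached as far as the arm can. A call with a gripper value outside its range is refused whole. OPENING is the gripper command: -1 is shut, 1 is fully open, values between are in proportion, set as the call begins (- or left out, the last holds). The fingers move at their own pace and stop on an object; FORCE is the grip in N (left out, the last holds). Time passes only in rows, so rows that repeat a pose let the fingers close. It gives the time, the measured TCP pose, the force and the opening at its end, in the units of the state.
- robot.observe(): the state, without advancing time (a new reading comes with each control period).
- robot.snapshot(name): name is "scene" or "top"; returns a dict with "color" (400x640x3 uint8, red, green, blue), "depth" (400x640 float32, mm along the optical axis (not along the pixel's ray), 0 where there is no reading), "camera_matrix" (3x3 intrinsics, pixels), "distortion" ([k1, k2, p1, p2, k3] as OpenCV has them; the pictures are not rectified), "R" (3x3) and "t" (3): a world point X has camera coordinates R X + t. Camera axes: x right, y down, z forward; pixel columns grow to the right and rows downward; lengths in mm; the calibration is good to about 2 mm. A picture is of the moment at which its call begins.
- robot.close_job(): hands the job in, once; it reports no verdict.
Trained networks look in the newest picture that a camera, given by its name, has taken for a name from the list of things; names that differ only in an ending like _2 or _b are one class to them, and where a whole thing is asked for, a point or a joint stands for the part that bears it (a point fixed in the world has none). Each returns a list of dicts, best first, with "confidence" (0 to 1); they miss things now and then, are a little off and sometimes report something else, mostly with a low value. They report only what shows in the picture. A call takes as long as a camera call. They do not tell look-alikes from the thing itself.
- robot.boxes_of(camera, target): "centre" ([x, y, z] in mm, in the coordinates of the camera as it stood for that picture, good to about 4 mm: the middle of the surface that is visible of it).
- robot.cut_out(camera, target): "pixels" (400x640 bool, what is visible of it).
- robot.place_of(camera, target): "centre" ([x, y, z] in mm, in the coordinates of the camera as it stood for that picture, good to about 4 mm: a listed point, or the origin of a listed thing).
The state is a dict: "time_s": time; "joint_pos": joint angles; "dq": joint speeds; "joint_torque": joint torques, N m; "eef_pos": TCP position; "tool_rot": TCP orientation; "contact_force": force on the tool from outside, world axes, zero at the start; "moment": the same for the moment, N m; "gripper_width": opening from 0.0 (shut) to 1.0 (fully open).
Only numpy, scipy, OpenCV 4.12 (cv2) and the standard library are available. Lean on these libraries where they do the work, as an engineer would, in place of code of your own. Each camera call takes 0.05 s, during which the arm holds its last target.

## Working session

There is one attempt and no reset: what is moved stays moved. The work goes in short steps, Python scripts to look and compute and a shell command to move; the robot and the scene stay as the last step left them, time stands still between calls to the robot, and variables do not carry over. Pictures are saved under pics/ and viewed, and the job is handed in when it is done.

```bash
mkdir -p pics; cat > h.py <<'E'
import numpy as np, cv2, os
from workcell import robot
np.set_printoptions(precision=3,suppress=True)
def snap(n,save=None):
    s=robot.snapshot(n)
    if save: cv2.imwrite('pics/'+save,s['color'][:,:,::-1])
    return s
def w(s,c): return np.array(s['R']).T@(np.array(c)-np.array(s['t']))
def proj(s,P):
    P=np.atleast_2d(np.array(P,float))
    r,_=cv2.Rodrigues(np.array(s['R'],float)); p,_=cv2.projectPoints(P.reshape(-1,1,3),r,np.array(s['t'],float),np.array(s['camera_matrix'],float),np.array(s['distortion'],float)); return p.reshape(-1,2)
def onplane(s,uv,z):
    uv=np.array(uv,float).reshape(-1,1,2)
    n=cv2.undistortPoints(uv,np.array(s['camera_matrix'],float),np.array(s['distortion'],float)).reshape(-1,2)
    R=np.array(s['R']);t=np.array(s['t']);C=-R.T@t
    d=np.c_[n,np.ones(len(n))]@R
    k=(z-C[2])/d[:,2]
    return C+d*k[:,None]
def cloud(s,mask=None):
    d=s['depth']; v,u=np.nonzero((d>0)&(mask if mask is not None else True))
    n=cv2.undistortPoints(np.c_[u,v].astype(float).reshape(-1,1,2),np.array(s['camera_matrix'],float),np.array(s['distortion'],float)).reshape(-1,2)
    z=d[v,u]; c=np.c_[n*z[:,None],z]
    return (c-np.array(s['t']))@np.array(s['R']), np.c_[u,v]
def st():
    o=robot.observe(); print({k:np.round(o[k],3).tolist() for k in o if k not in('dq','joint_torque')}); return o
E
python3 - <<'E'
from h import *
for n in('top','scene'):
    s=snap(n,n+'0.png'); print(n,'cam',-np.array(s['R']).T@s['t'], s['camera_matrix'][0])
    for t in ['carriage','set_centre','set_corner','jam_top','stop_post','spanner_jaw','spanner_grip','wrench_bar','wrench_socket','flux_bottle_mid','small_wrench_mid','screwdriver_mid','spare_nut_mid','support_pin_a_mid','chip_carrier_mid']:
        for r in robot.place_of(n,t):
            p=w(s,r['centre']); print(t,p.round(1),proj(s,p)[0].round(),round(r['confidence'],2))
st()
E
```

```text
top cam [ 258.657   -1.677 1523.278] [467.122   0.    323.717]
carriage [610.1  28.5  -0.8] [309. 175.] 0.76
set_centre [609.6  28.   39.3] [309. 172.] 0.46
set_corner [659.8 399.1  11.6] [198. 159.] 0.67
set_corner [623.3  27.5  40.1] [309. 168.] 0.59
jam_top [609.5  28.   57. ] [309. 171.] 0.43
stop_post [ 654.5 -397.1   39.6] [437. 160.] 0.68
stop_post [524.3  49.9  35.4] [302. 198.] 0.58
spanner_jaw [292.9 114.7   1.2] [281. 271.] 0.76
spanner_jaw [561.4 274.5   1.5] [235. 189.] 0.51
spanner_grip [435.8 287.9   6.6] [229. 226.] 0.81
spanner_grip [388.2 199.5   2.7] [256. 241.] 0.59
spanner_grip [623.9  28.   39. ] [309. 168.] 0.24
wrench_bar [ 538.7 -294.4  101.3] [412. 190.] 0.71
wrench_bar [ 407.  -213.   103.5] [387. 232.] 0.63
wrench_socket [ 541.5 -296.6    5.7] [406. 195.] 0.69
wrench_socket [ 406.2 -213.9   12.4] [383. 236.] 0.63
flux_bottle_mid [660.1 399.1   9.4] [198. 159.] 0.5
flux_bottle_mid [ 653.8 -394.6   40. ] [437. 160.] 0.46
small_wrench_mid [ 455.2 -470.     3.7] [459. 221.] 0.81
small_wrench_mid [712.7 356.9   9.2] [212. 144.] 0.42
screwdriver_mid [453.3 462.5
[... 1292 characters left out ...]
3  15.7] [483. 254.] 0.72
spare_nut_mid [700.7 276.9   5.9] [382. 305.] 0.4
spare_nut_mid [ 656.7 -393.    34.8] [174. 201.] 0.16
spare_nut_mid [661.1 399.2   7.9] [436. 311.] 0.16
support_pin_a_mid [661.4 401.4   9.2] [437. 311.] 0.42
chip_carrier_mid [ 749.7 -302.3    6.3] [180. 240.] 0.46
chip_carrier_mid [434.2 291.7   2.8] [419. 232.] 0.44
chip_carrier_mid [699.9 277.2   2.7] [382. 305.] 0.39
{'time_s': 1.6, 'joint_pos': [1.176, 0.417, -0.01, 1.614, 0.005, 1.111, -0.053], 'eef_pos': [215.963, -586.498, 231.267], 'tool_rot': [[0.938, 0.346, -0.0], [0.346, -0.938, 0.0], [-0.0, -0.0, -1.0]], 'contact_force': [0.179, 0.065, -0.352], 'moment': [-0.011, -0.004, 0.031], 'gripper_width': 1.002}
```

```bash
python3 - <<'E'
import cv2,numpy as np
t=cv2.imread('pics/top0.png');s=cv2.imread('pics/scene0.png')
cv2.imwrite('pics/topc.png',cv2.resize(t[110:310,150:500],None,fx=2.25,fy=2.25,interpolation=cv2.INTER_CUBIC))
cv2.imwrite('pics/scenec.png',cv2.resize(s[130:350,150:510],None,fx=2.2,fy=2.2,interpolation=cv2.INTER_CUBIC))
E
```

```text
(no output)
```

View pics/topc.png

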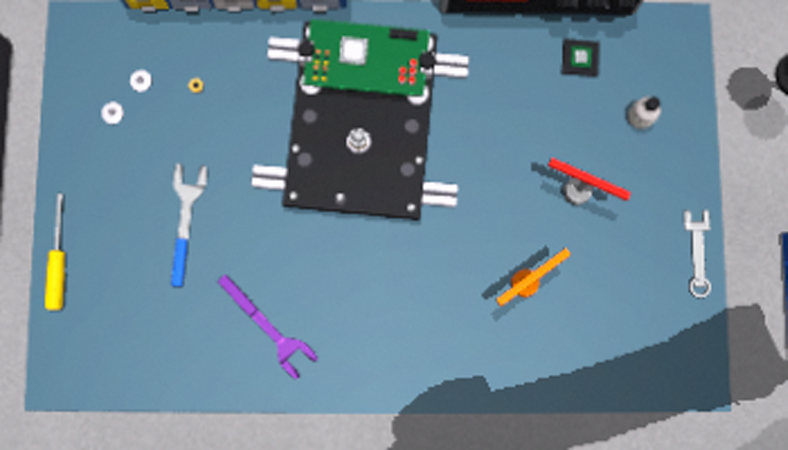

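View pics/scenec.png

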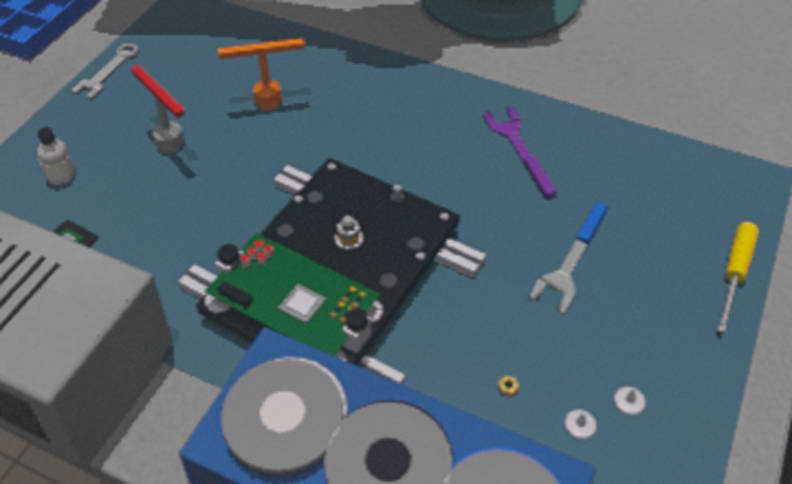

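```bash
python3 - <<'E'
from h import *
for n in('top','scene'):
    s=snap(n)
    np.save(f'{n}.npy',s,allow_pickle=True)
    c=s['color'];hsv=cv2.cvtColor(c,cv2.COLOR_RGB2HSV)
    P,uv=cloud(s)
    # depth checks
    b=(abs(P[:,0]-500)<30)&(abs(P[:,1]-160)<30); print(n,'bench z',np.median(P[b,2]),P[b,2].std())
    b=(abs(P[:,0]-570)<15)&(abs(P[:,1]-28)<60); print('plate z',np.median(P[b,2]),P[b,2].std())
    for name,lo,hi,zr in (('bluehandle',(100,150,80),(125,255,255),14),('red',(170,150,80),(180,255,255),107),('red0',(0,180,80),(6,255,255),107)):
        m=cv2.inRange(hsv,lo,hi)>0
        k,l,stt,cen=cv2.connectedComponentsWithStats(m.astype(np.uint8))
        for i in range(1,k):
            if stt[i,4]<25: continue
            vu=np.argwhere(l==i)[:,::-1]
            Q=onplane(s,vu,zr)[:,:2]
            if abs(Q[:,1]).max()>520 or Q[:,0].max()>780: continue
            mu=Q.mean(0);U,S,V=np.linalg.svd(Q-mu);pr=(Q-mu)@V.T
            print(name,stt[i],mu,'ang',np.arctan2(V[0,1],V[0,0]),'len',np.ptp(pr,axis=0), 'cloudz',np.median(P[[j for j in range(len(uv)) if l[uv[j,1],uv[j,0]]==i],2]) )
    for t in('carriage','spanner_jaw','wrench_bar'):
        for j,r in enumerate(robot.cut_out(n,t)):
            m=np.array(r['pixels']); v,u=np.nonzero(m); print(t,round(r['confidence'],2),m.sum(),u.min(),u.max(),v.min(),v.max())
            cv2.imwrite(f'pics/m_{n}_{t}_{j}.png',m.astype(np.uint8)*255)
E
```

```text
top bench z -0.022893281279426518 6.3835558468124125
plate z 33.25033132678904 3.253938615019968
bluehandle [226 216   7  22 109] [434.669 285.803] ang 3.064489653701313 len [68.86  17.013] cloudz 12.793653582334485
red0 [394 181  35  18 129] [ 540.89 -292.72] ang -1.991336539762033 len [116.411  11.049] cloudz 106.76951389099821
carriage 0.67 5750 262 357 119 207
spanner_jaw 0.8 311 248 289 233 277
spanner_jaw 0.56 271 227 240 184 236
wrench_bar 0.55 249 371 403 220 244
wrench_bar 0.51 231 395 428 181 199
scene bench z -0.6917152871499194 6.955857568456605
plate z 32.52289822974003 1.5749279729429844
bluehandle [412 222  14  18 120] [439.903 290.114] ang -0.07533436764950917 len [71.166 17.155] cloudz 11.931387392654727
red0 [211 161  21  20  74] [ 546.695 -285.41 ] ang 1.1463720967192597 len [112.126   8.778] cloudz 105.49171943685802
carriage 0.95 6687 232 368 203 302
spanner_jaw 0.69 27 304 311 234 238
spanner_jaw 0.64 280 370 401 179 219
spanner_jaw 0.58 421 391 424 222 272
wrench_bar 0.79 425 249 287 147 180
wrench_bar 0.62 320 210 232 160 199
```

```bash
cat > fit.py <<'E'
from h import *
from scipy.optimize import least_squares
# plate edge fit in top and scene image: gradient-based line samples
def carr(p,X): 
    c,s_=np.cos(p[2]),np.sin(p[2]); X=np.array(X,float)
    return np.c_[p[0]+c*X[:,0]-s_*X[:,1],p[1]+s_*X[:,0]+c*X[:,1],X[:,2]]
def fit(s,p0,edges):
    g=cv2.GaussianBlur(cv2.cvtColor(s['color'],cv2.COLOR_RGB2GRAY).astype(np.float32),(0,0),.7)
    p=np.array(p0,float)
    for it in range(6):
        X=[];D=[]
        for a,b,nrm in edges:
            for t in np.linspace(0,1,25):
                q=np.array(a)*(1-t)+np.array(b)*t; X.append(q);D.append(nrm)
        X=np.array(X);D=np.array(D)
        rng=np.arange(-12,12.1,.5)
        off=[]
        for q,d in zip(X,D):
            pts=np.array([q+d*r for r in rng]); uv=proj(s,carr(p,pts)).astype(np.float32)
            val=cv2.remap(g,uv[:,0].reshape(1,-1),uv[:,1].reshape(1,-1),cv2.INTER_LINEAR)[0]
            gr=np.gradient(val); k=gr.argmax(); off.append(rng[k] if gr[k]>2.0 and 0<k<len(rng)-1 else np.nan)
        off=np.array(off); ok=~np.isnan(off)
        # residual: shift of model so that edges match: in carriage frame dx,dy,dyaw
        J=np.c_[D[:,0],D[:,1],D[:,1]*X[:,0]-D[:,0]*X[:,1]][ok]
        r=least_squares(lambda x:J@x-off[ok],np.zeros(3),loss='soft_l1').x
        c,s_=np.cos(p[2]),np.sin(p[2]); p+= [c*r[0]-s_*r[1],s_*r[0]+c*r[1],r[2]]
    res=J@r*0+off[ok]
    return p,ok.sum(),np.median(abs(res)),off
if __name__=='__main__':
    z=34
    E=[((-100,100,z),(10,100,z),(0,1,0)),((-100,-100,z),(10,-100,z),(0,-1,0)),((-105,-90,z),(-105,90,z),(-1,0,0))]
    E=[(a,b,np.array(n,float)) for a,b,n in E]
    for n in('top','scene'):
        s=np.load(n+'.npy',allow_pickle=True).item()
        p,k,m,off=fit(s,(609.7,28.5,-.07),E); print(n,p,k,m); print(off)
        im=s['color'][:,:,::-1].copy(); im=cv2.resize(im,None,fx=6,fy=6,interpolation=cv2.INTER_CUBIC)
        hexa=[[12/np.cos(np.pi/6)*np.cos(a),12/np.cos(np.pi/6)*np.sin(a),45] for a in np.arange(6)*np.pi/3]
        for poly in ([(-105,-100,34),(-105,100,34),(175,100,34),(175,-100,34)],[(-88+5*np.cos(a),17+5*np.sin(a),54) for a in np.arange(8)*np.pi/4],hexa):
            uv=(proj(s,carr(p,poly))+.5)*6-.5
            cv2.polylines(im,[np.int32(uv.round())],True,(0,255,255),1)
        c=(proj(s,carr(p,[(-40,0,40)]))[0]*6).astype(int)
        cv2.imwrite(f'pics/fit_{n}.png',im[max(c[1]-300,0):c[1]+300,c[0]-400:c[0]+400])
E
python3 fit.py
```

```text
top [607.896  27.582  -0.098] 74 0.5
[ 2.   0.5 -1.5 -1.5  1.   1.5 -1.5 -2.5  1.   0.5  1.  -4.   1.   0.5
  1.   0.   0.   0.5  nan  0.5  0.5 -0.5  0.5  1.   1.  -0.5 -1.   0.
  0.  -2.   1.   0.   1.5  1.  -1.  -1.   0.  -0.5  0.5  0.5  1.5  1.
  0.5  1.5  1.   1.   1.5  0.   1.  -0.5  0.5  0.  -0.5  0.   1.  -0.5
  0.5  0.  -1.5 -0.5  1.  -0.5  0.5  1.   0.  -0.5 -2.   0.5  0.5  0.5
 -1.   0.5 -0.5  1.5  0. ]
scene [612.743  35.126  -0.092] 74 2.5
[ -3.   -1.5   1.5   1.    1.5   6.5   8.5  10.    2.    0.    1.5   1.
   2.5   1.    1.5  -1.    1.5   1.    8.5   9.5   8.5   8.    8.5   9.5
  10.    4.    nan   3.5   2.    3.    3.    4.    3.5   3.    2.5   3.
   4.5   3.    3.    4.    4.5 -11.   -9.5  -8.5   3.5   3.5   2.5   3.
   3.5   4.5   2.5   1.   -0.5  -1.    1.5   1.5   0.5   0.5   0.5   0.5
  -1.5  -2.5  -4.   -6.5   0.    0.   -1.   -1.    0.   -0.5   0.   -1.
   0.5   0.5  -1.5]
```

View pics/fit_top.png

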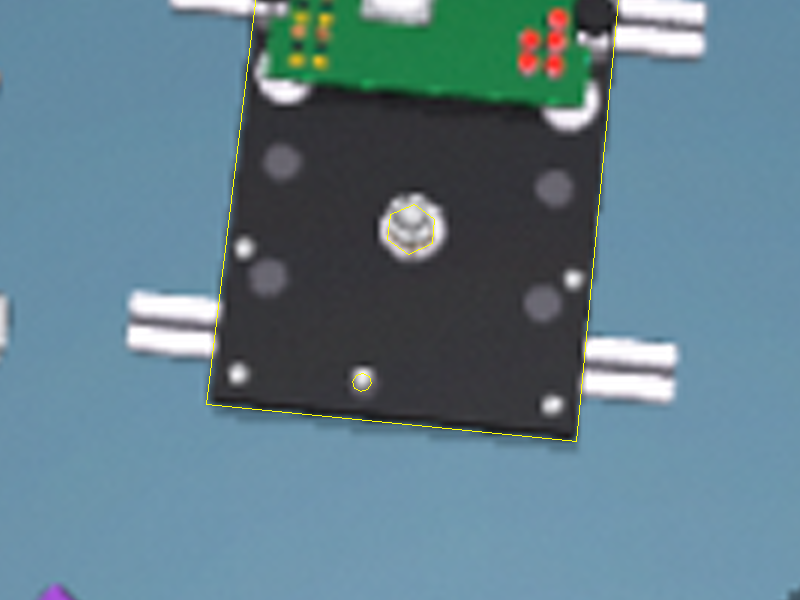

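View pics/fit_scene.png

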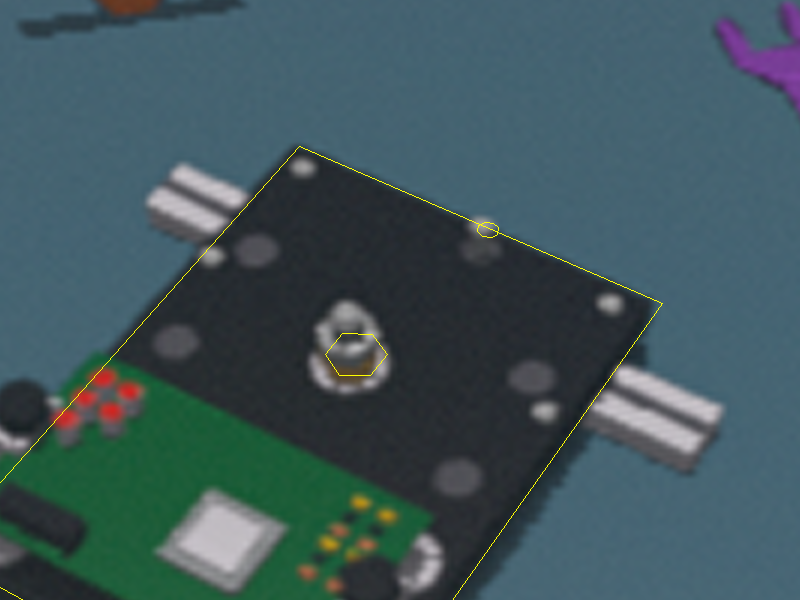

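```bash
cat >> h.py <<'E'
def go(x,y,z,yaw=None):
    o=robot.observe(); R=np.array(o['tool_rot']); d=R.T@(np.array([x,y,z])-o['eef_pos'])
    cy=np.arctan2(R[1,0],R[0,0]); dy=0 if yaw is None else -((yaw-cy+np.pi)%(2*np.pi)-np.pi)
    print('shift',d.round(1),'turn',round(dy,3),'| pos',np.round(o['eef_pos'],1),'yaw',round(cy,4),'t',round(o['time_s'],2),'F',np.round(o['contact_force'],1),'M',np.round(o['moment'],2),'w',round(float(o['gripper_width']),3),'q7',round(o['joint_pos'][6],2),'tilt',np.round(R[:,2],3))
E
python3 -c "
from h import *
go(480,-150,230,-.08); go(435.5,286,120,-.08)"
```

```text
shift [ 398.6 -318.4    1.3] turn 0.433 | pos [ 216.  -586.5  231.2] yaw 0.3528 t 2.0 F [-0.1 -0.6  0.3] M [0.02 0.05 0.01] w 1.001 q7 -0.05 tilt [-0.  0. -1.]
shift [ 507.5 -742.9  111.3] turn 0.433 | pos [ 216.  -586.5  231.2] yaw 0.3528 t 2.0 F [-0.1 -0.6  0.3] M [0.02 0.05 0.01] w 1.001 q7 -0.05 tilt [-0.  0. -1.]
```

```bash
python3 -m pendant '[[398,-318,0,0.43],[398,-318,0,0.43],[398,-318,0,0.43],[398,-318,0,0.43],[398,-318,0,0.43]]' 1 60; python3 -c "
from h import *
go(480,-150,230,-.08)"
```

```text
time_s: 2.5
eef_pos: [343.3, -375.6, 231.5]
tool_rot: [[0.997, -0.078, 0.0], [-0.078, -0.997, -0.0], [0.0, 0.0, -1.0]]
contact_force: [0.7, -0.6, 1.3]
gripper_width: 1.004
shift [ 118.7 -235.6    1.4] turn 0.002 | pos [ 343.3 -375.6  231.5] yaw -0.0778 t 2.5 F [ 0.7 -0.6  1.3] M [-0.03 -0.09  0.08] w 1.004 q7 -0.89 tilt [ 0. -0. -1.]
```

```bash
python3 -m pendant '[[50,-90,0,0],[100,-180,0,0],[110,-270,0,0],[90,-350,0,0],[80,-400,0,0]]'; python3 -c "
from h import *
go(435.5,286,120,-.08)"
```

```text
time_s: 3.0
eef_pos: [433.8, -147.3, 231.5]
tool_rot: [[0.997, -0.077, 0.001], [-0.077, -0.997, -0.001], [0.001, 0.001, -1.0]]
contact_force: [1.1, -0.2, -1.2]
gripper_width: 0.999
shift [ -31.9 -432.2  111.3] turn 0.002 | pos [ 433.8 -147.3  231.5] yaw -0.0775 t 3.0 F [ 1.1 -0.2 -1.2] M [ 0.   -0.05  0.01] w 0.999 q7 -1.42 tilt [ 0.001 -0.001 -1.   ]
```

```bash
python3 -m pendant '[[-32,-432,0,0],[-32,-432,0,0],[-32,-432,0,0],[-32,-432,0,0],[-32,-432,0,0]]'; python3 -m pendant '[[-12,-190,110,0],[-12,-190,110,0],[-12,-190,110,0],[-12,-190,110,0],[-12,-190,110,0]]'; python3 -c "
from h import *
go(435.5,286,20,-.08)"
```

```text
time_s: 3.5
eef_pos: [434.1, 102.6, 231.7]
tool_rot: [[0.997, -0.078, 0.002], [-0.078, -0.997, -0.001], [0.002, 0.001, -1.0]]
contact_force: [-0.0, -0.1, -0.2]
gripper_width: 0.998
time_s: 4.0
eef_pos: [435.6, 296.4, 119.6]
tool_rot: [[0.997, -0.074, -0.0], [-0.074, -0.997, -0.0], [-0.0, 0.0, -1.0]]
contact_force: [0.2, 0.3, 1.0]
gripper_width: 1.004
shift [ 0.7 10.4 99.6] turn 0.005 | pos [435.6 296.4 119.6] yaw -0.0746 t 4.0 F [0.2 0.3 1. ] M [-0.02 -0.01  0.01] w 1.004 q7 -2.55 tilt [-0. -0. -1.]
```

```bash
python3 -m pendant '[[0,10,50,0],[0,10,90,0],[0,10,110,0],[0,10,110,0],[0,10,110,0]]' 0 60; python3 -c "
from h import *
go(435.5,286,3.5,-.08)"
```

```text
time_s: 4.5
eef_pos: [435.0, 286.8, 10.2]
tool_rot: [[0.997, -0.074, -0.0], [-0.074, -0.997, 0.0], [-0.0, -0.0, -1.0]]
contact_force: [0.3, 0.4, -0.2]
gripper_width: 0.499
shift [0.6 0.7 6.7] turn 0.006 | pos [435.  286.8  10.2] yaw -0.0744 t 4.5 F [ 0.3  0.4 -0.2] M [ 0.05 -0.02 -0.01] w 0.499 q7 -2.65 tilt [-0.  0. -1.]
```

```bash
python3 - <<'E'
from h import *
s=snap('scene'); cv2.imwrite('pics/g1.png',cv2.resize(s['color'][180:300,330:490,::-1],None,fx=5,fy=5,interpolation=cv2.INTER_CUBIC))
E
```

```text
(no output)
```

View pics/g1.png

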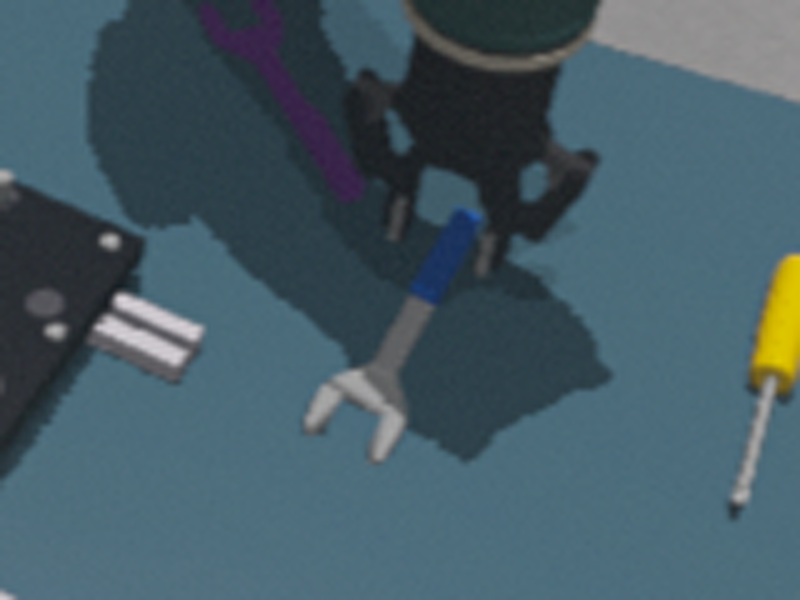

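The blue-handled spanner (crop 450,255) lies between the open fingers; the purple look-alike (crop 270,90) is outside them. I'll descend and grasp.

```bash
python3 -m pendant '[[0,1,3,0],[0,1,6.5,0],[0,1,6.5,0]]'; python3 -m pendant '[[0,0,0,0],[0,0,0,0],[0,0,0,0],[0,0,0,0],[0,0,0,0]]' -1 70;  python3 -c "
from h import *
go(435.5,286,60,-.08)"
```

```text
time_s: 4.85
eef_pos: [435.6, 285.8, 4.6]
tool_rot: [[0.997, -0.075, 0.002], [-0.075, -0.997, 0.001], [0.001, -0.001, -1.0]]
contact_force: [-0.3, 1.3, 1.1]
gripper_width: 0.503
time_s: 5.35
eef_pos: [435.9, 286.3, 5.1]
tool_rot: [[0.997, -0.074, 0.002], [-0.074, -0.997, 0.001], [0.002, -0.002, -1.0]]
contact_force: [-1.4, -1.1, 7.9]
gripper_width: 0.16
shift [ -0.2   0.2 -54.9] turn 0.006 | pos [435.9 286.3   5.1] yaw -0.0744 t 5.35 F [-1.4 -1.1  7.9] M [-0.01  0.3   0.11] w 0.16 q7 -2.65 tilt [ 0.002  0.001 -1.   ]
```

```bash
python3 -m pendant '[[0,0,-20,0],[0,0,-60,0],[0,0,-90,0],[0,0,-90,0]]';  python3 - <<'E'
from h import *
go(435.5,286,60,-.08)
for n in('scene','top'):
    s=snap(n)
    c=proj(s,[[490,280,90]])[0].astype(int); cv2.imwrite(f'pics/l_{n}.png',cv2.resize(s['color'][c[1]-50:c[1]+50,c[0]-65:c[0]+65,::-1],None,fx=6,fy=6,interpolation=cv2.INTER_CUBIC))
    for t in('spanner_jaw','spanner_grip'):
        for r in robot.place_of(n,t): print(n,t,w(s,r['centre']),round(r['confidence'],2))
E
```

```text
time_s: 5.75
eef_pos: [437.1, 287.2, 98.6]
tool_rot: [[0.997, -0.074, 0.007], [-0.075, -0.997, 0.004], [0.007, -0.004, -1.0]]
contact_force: [0.4, 0.1, -3.5]
gripper_width: 0.158
shift [-1.8  1.5 38.5] turn 0.005 | pos [437.1 287.2  98.6] yaw -0.0746 t 5.75 F [ 0.4  0.1 -3.5] M [0.04 0.1  0.02] w 0.158 q7 -2.56 tilt [ 0.007  0.004 -1.   ]
scene spanner_jaw [564.338 275.746  96.968] 0.65
scene spanner_jaw [295.353 115.56   -0.511] 0.52
scene spanner_jaw [ 539.883 -294.747    9.506] 0.47
scene spanner_grip [387.264 203.295   4.26 ] 0.85
scene spanner_grip [439.511 288.611  96.794] 0.75
top spanner_jaw [561.627 273.877  88.829] 0.44
top spanner_grip [703.106 274.024  -2.077] 0.65
```

View pics/l_scene.png

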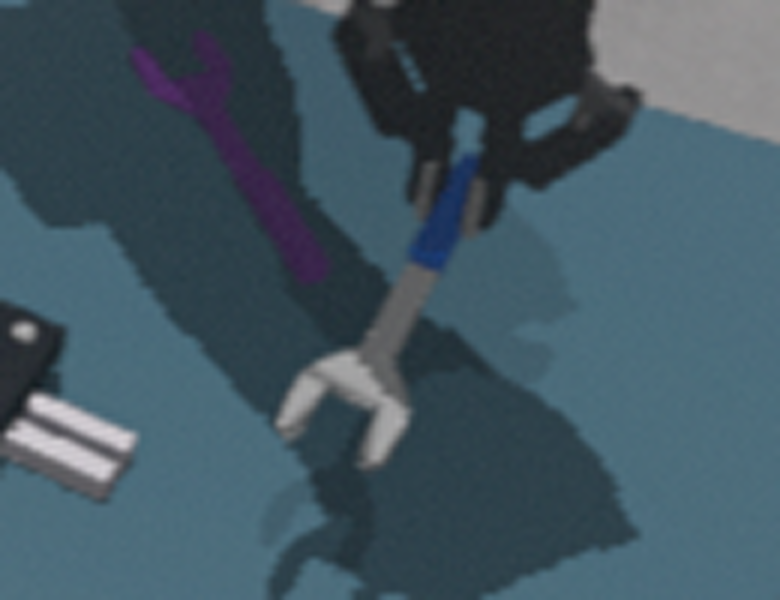

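```bash
python3 -c "
from h import *
go(443.3,44.2,95,-.098)"
```

```text
shift [ 26.1 240.3  -1.1] turn 0.024 | pos [435.1 285.8  94. ] yaw -0.0744 t 6.05 F [-0.3 -0.8 -2.2] M [ 0.05  0.16 -0.03] w 0.16 q7 -2.56 tilt [ 0.001  0.001 -1.   ]
```

```bash
python3 -m pendant '[[5,48,-1,0],[10,96,-1,0],[15,144,-1,0.01],[20,190,-1,0.02],[24,225,-1,0.024]]'; python3 -m pendant '[[2,15,0,0],[2,15,0,0],[2,15,0,0]]'; python3 - <<'E'
from h import *
go(443.3,44.2,60,-.098)
for n in('top','scene'):
    s=snap(n); np.save(n+'1.npy',s,allow_pickle=True)
    c=proj(s,[[560,30,70]])[0].astype(int); cv2.imwrite(f'pics/a_{n}.png',cv2.resize(s['color'][c[1]-40:c[1]+40,c[0]-55:c[0]+55,::-1],None,fx=7,fy=7,interpolation=cv2.INTER_CUBIC))
    for t in('spanner_jaw','spanner_grip','set_centre','set_corner','jam_top','stop_post'):
        for r in robot.place_of(n,t): print(n,t,w(s,r['centre']),round(r['confidence'],2))
go(443.3,44.2,60,-.098)
E
```

```text
time_s: 6.55
eef_pos: [441.6, 56.9, 94.2]
tool_rot: [[0.995, -0.1, -0.001], [-0.1, -0.995, 0.0], [-0.001, 0.0, -1.0]]
contact_force: [0.5, 0.4, -1.9]
gripper_width: 0.156
time_s: 6.85
eef_pos: [441.8, 41.9, 93.8]
tool_rot: [[0.995, -0.1, -0.002], [-0.1, -0.995, 0.0], [-0.002, -0.0, -1.0]]
contact_force: [-0.3, 1.3, -2.9]
gripper_width: 0.16
shift [ 1.3 -2.4 33.8] turn -0.003 | pos [441.8  41.9  93.8] yaw -0.1006 t 6.85 F [-0.3  1.3 -2.9] M [0.03 0.17 0.02] w 0.16 q7 -2.06 tilt [-0.002  0.    -1.   ]
top spanner_jaw [293.9   113.857   0.026] 0.71
top spanner_jaw [570.715  24.141  87.102] 0.36
top spanner_jaw [ 749.548 -306.284    4.593] 0.22
top spanner_grip [660.136 400.298  13.784] 0.57
top spanner_grip [386.646 199.546   5.413] 0.51
top set_centre [608.086  29.699  35.85 ] 0.49
top set_corner [607.539  25.662   3.329] 0.7
top set_corner [623.279  28.051  38.401] 0.41
top jam_top [703.362 272.844  -0.596] 0.47
top jam_top [610.424  26.916  59.331] 0.42
top jam_top [ 539.83  -296.009  103.134] 0.27
scene spanner_jaw [570.095  29.241  90.078] 0.71
scene spanner_jaw [296.037 112.734  -2.511] 0.62
scene spanner_jaw [700.939 276.543   3.407] 0.32
scene spanner_grip [390.985 203.9     4.358] 0.88
scene spanner_grip [445.433  42.241  92.521] 0.52
scene set_centre [609.866  31.271  40.371] 0.41
scene set_corner [626.014  31.131  37.847] 0.47
scene set_corner [612.295  32.276  36.631] 0.23
scene jam_top [609.425  26.826  51.54 ] 0.56
scene jam_top [519.324  56.167  33.419] 0.21
scene stop_post [523.285  59.18   31.078] 0.64
scene stop_post [659.426 402.826   4.615] 0.18
shift [ 1.  -2.5 34.3] turn -0.002 | pos [442.1  41.8  94.3] yaw -0.1001 t 7.55 F [-0.3 -0.2 -2.7] M [-0.01  0.16 -0.04] w 0.164 q7 -2.06 tilt [-0.001  0.    -1.   ]
```

View pics/a_top.png

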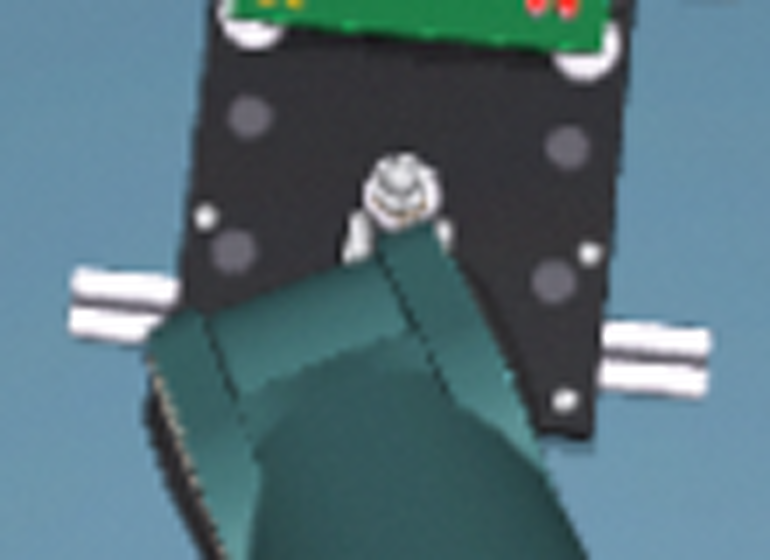

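View pics/a_scene.png

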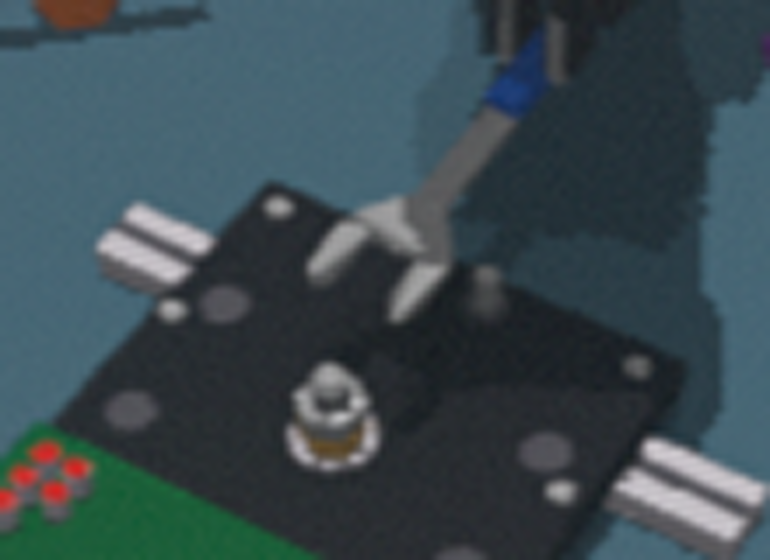

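```bash
python3 -m pendant '[[1,-2.5,20,0],[1,-2.5,40,0],[1,-2.5,48,0],[1,-2.5,48,0]]'; cat > ov.py <<'E'
from h import *
import sys
from fit import carr
def spanner_poly(jx,jy,yaw,z):
    pts=[(17,-12.6),(17,-24),(-5,-24),(-40,-7),(-95,-7),(-95,-8),(-120,-8),(-120,8),(-95,8),(-95,7),(-40,7),(-5,24),(17,24),(17,12.6),(-12,12.6),(-14.4,0),(-12,-12.6)]
    return carr((jx,jy,yaw),[(a,b,z) for a,b in pts])
def overlay(s,name,car,jaw,k=9,ctr=None,half=(40,32)):
    im=cv2.resize(s['color'][:,:,::-1],None,fx=k,fy=k,interpolation=cv2.INTER_CUBIC)
    def pl(P,c): 
        uv=(proj(s,P)+.5)*k-.5; cv2.polylines(im,[np.int32(uv.round())],True,c,1)
    r=24/np.sqrt(3)
    for z,c in((45,(0,255,255)),(56,(255,255,0))):
        rr=r if z==45 else 8
        n=6 if z==45 else 24
        pl(carr(car,[(rr*np.cos(a),rr*np.sin(a),z) for a in np.arange(n)*2*np.pi/n]),c)
    pl(carr(car,[(8*np.cos(a),8*np.sin(a),67) for a in np.arange(24)*np.pi/12]),(0,255,0))
    for z in(34,54): pl(carr(car,[(-88+5*np.cos(a),17+5*np.sin(a),z) for a in np.arange(12)*np.pi/6]),(255,0,255))
    if jaw: pl(spanner_poly(*jaw),(0,0,255))
    c=((proj(s,ctr or [[580,30,50]])[0])*k).astype(int)
    cv2.imwrite('pics/'+name,im[c[1]-half[1]*k:c[1]+half[1]*k,c[0]-half[0]*k:c[0]+half[0]*k])
E
python3 - <<'E'
from ov import *
s=snap('scene'); np.save('scene2.npy',s,allow_pickle=True)
go(443.3,44.2,60,-.098)
o=robot.observe(); p=o['eef_pos']; R=np.array(o['tool_rot']); j=np.array(p)+R[:,0]*128; yaw=np.arctan2(R[1,0],R[0,0])
print('jaw',j,yaw)
overlay(s,'o2.png',(608.5,28,-.098),(j[0],j[1],yaw,p[2]+1))
E
```

```text
time_s: 7.95
eef_pos: [442.7, 44.2, 45.6]
tool_rot: [[0.995, -0.1, -0.003], [-0.1, -0.995, 0.0], [-0.003, 0.0, -1.0]]
contact_force: [0.1, -0.0, -1.6]
gripper_width: 0.157
shift [  0.1   0.  -13.7] turn -0.002 | pos [443.2  44.3  46.3] yaw -0.1001 t 8.0 F [-0.1  0.2 -1.9] M [0.04 0.14 0.01] w 0.161 q7 -2.13 tilt [-0.001  0.    -1.   ]
jaw [570.529  31.468  46.113] -0.10005262750955093
```

View pics/o2.png

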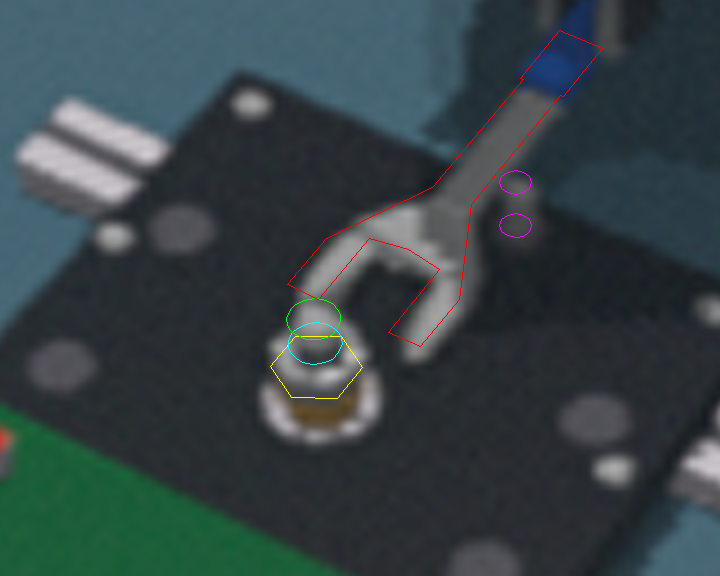

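```bash
python3 - <<'E'
from ov import *
import h, ov
s=np.load('scene2.npy',allow_pickle=True).item()
K=np.array(s['camera_matrix'],float); K[0,2]+=1.45; K[1,2]+=1.2; s['camera_matrix']=K
overlay(s,'o2b.png',(608.5,28,-.098),(570.5,31.5,-.1,47.3),k=14,ctr=[[590,28,50]],half=(26,20))
E
```

```text
(no output)
```

View pics/o2b.png

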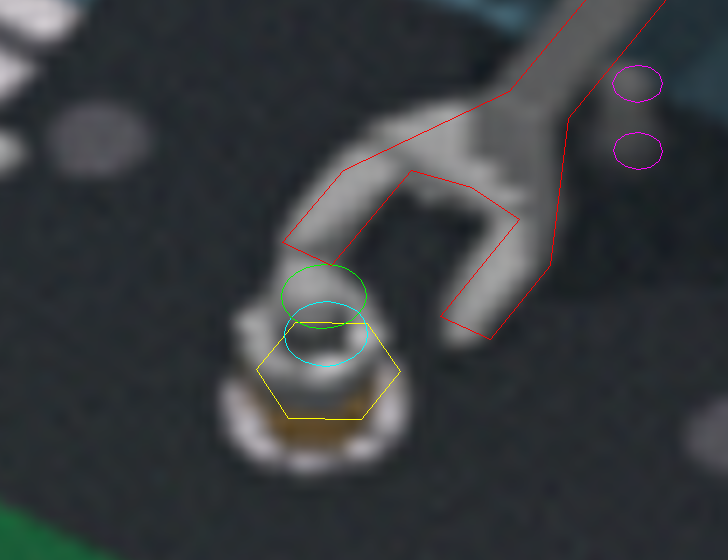

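```bash
python3 - <<'E'
from ov import *
s=snap('top'); np.save('top2.npy',s,allow_pickle=True)
overlay(s,'o3.png',(607.9,27.6,-.098),(570.5,31.5,-.1,47.3),k=16,ctr=[[590,28,50]],half=(22,18))
s=np.load('top1.npy',allow_pickle=True).item()
overlay(s,'o3b.png',(607.9,27.6,-.098),(569.3,29.0,-.1,95),k=16,ctr=[[590,28,50]],half=(22,18))
a=cv2.imread('pics/o3.png');b=cv2.imread('pics/o3b.png'); cv2.imwrite('pics/o3c.png',cv2.resize(np.hstack([a,b]),(800,330),interpolation=cv2.INTER_AREA))
E
```

View pics/o3.png

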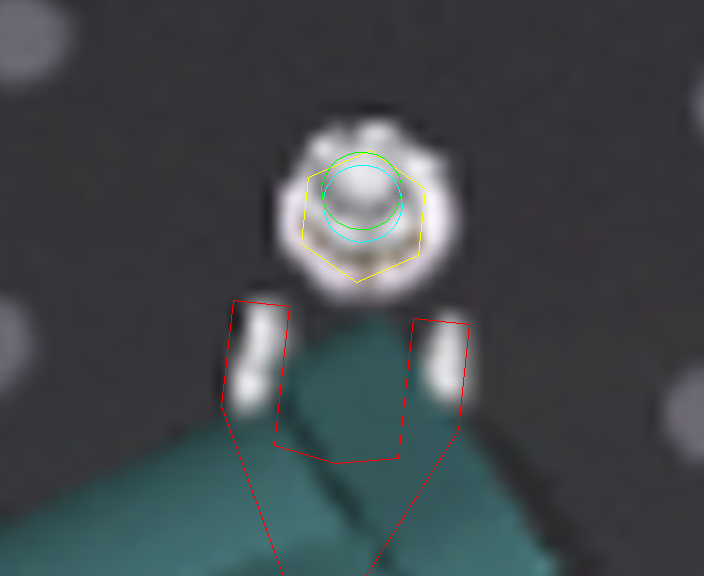

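View pics/o3b.png

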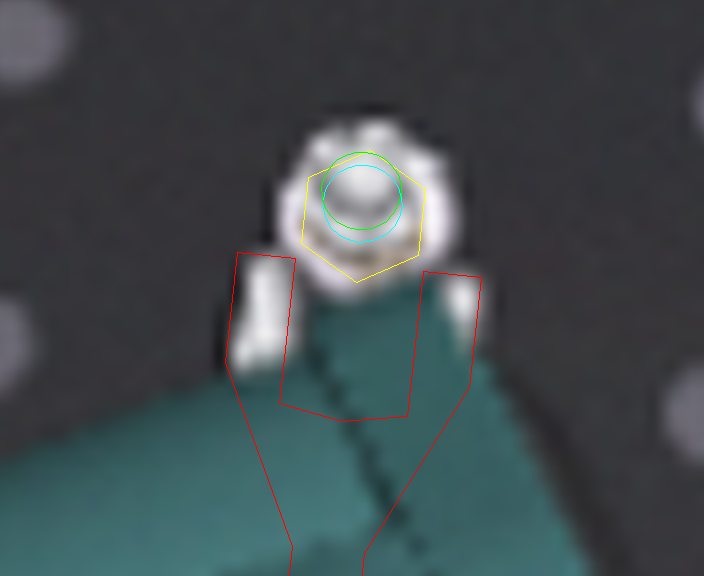

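```bash
python3 -m pendant '[[0,0,3,0],[0,0,5,0],[0,0,5,0]]'; python3 -m pendant '[[3,0,0,0],[7,0,0,0],[7,0,0,0]]'; python3 -c "
from h import *
go(479.9+.6,40.4,41,-.098)"
```

```text
time_s: 8.35
eef_pos: [443.6, 44.2, 41.8]
tool_rot: [[0.995, -0.1, -0.0], [-0.1, -0.995, 0.0], [-0.0, -0.0, -1.0]]
contact_force: [-0.3, 0.2, -2.2]
gripper_width: 0.159
time_s: 8.65
eef_pos: [451.3, 43.4, 41.9]
tool_rot: [[0.995, -0.1, 0.0], [-0.1, -0.995, 0.0], [0.0, -0.0, -1.0]]
contact_force: [0.6, -0.3, -2.8]
gripper_width: 0.162
shift [29.4  0.1  1. ] turn -0.003 | pos [451.3  43.4  41.9] yaw -0.1005 t 8.65 F [ 0.6 -0.3 -2.8] M [0.06 0.2  0.04] w 0.162 q7 -2.13 tilt [ 0.  0. -1.]
```

```bash
python3 -m pendant '[[2,0,0.5,0],[4,0,1,0],[6,0,1,0],[8,0,1,0]]'; python3 -c "
from h import *
go(480.5,40.4,41,-.098)"
```

```text
time_s: 9.05
eef_pos: [459.4, 42.7, 40.9]
tool_rot: [[0.995, -0.1, 0.0], [-0.1, -0.995, 0.0], [0.0, -0.0, -1.0]]
contact_force: [0.5, -1.6, -2.7]
gripper_width: 0.16
shift [21.2  0.1 -0.1] turn -0.002 | pos [459.4  42.7  40.9] yaw -0.1005 t 9.05 F [ 0.5 -1.6 -2.7] M [ 0.04  0.17 -0.01] w 0.16 q7 -2.13 tilt [ 0.  0. -1.]
```

```bash
python3 -m pendant '[[2,0,0,0],[4,0,0,0],[6,0,0,0]]'; python3 -c "
from h import *
go(480.5,40.4,41,-.098)"; python3 -m pendant '[[1.5,0,0,0],[3,0,0,0],[4,0,0,0]]'; python3 - <<'E'
from h import *
go(480.5,40.4,41,-.098)
for n in('scene','top'):
    s=snap(n);c=proj(s,[[590,28,50]])[0].astype(int); cv2.imwrite(f'pics/i_{n}.png',cv2.resize(s['color'][c[1]-25:c[1]+25,c[0]-35:c[0]+35,::-1],None,fx=10,fy=10,interpolation=cv2.INTER_CUBIC))
E
```

```text
time_s: 9.35
eef_pos: [465.4, 42.1, 40.9]
tool_rot: [[0.995, -0.1, 0.0], [-0.1, -0.995, 0.0], [0.0, -0.0, -1.0]]
contact_force: [-0.8, 1.5, -2.1]
gripper_width: 0.16
shift [15.1  0.2 -0.1] turn -0.002 | pos [465.4  42.1  40.9] yaw -0.1003 t 9.35 F [-0.8  1.5 -2.1] M [0.24 0.25 0.15] w 0.16 q7 -2.12 tilt [ 0.  0. -1.]
time_s: 9.65
eef_pos: [469.6, 41.7, 40.9]
tool_rot: [[0.995, -0.1, 0.0], [-0.1, -0.995, 0.0], [0.0, -0.0, -1.0]]
contact_force: [0.3, 0.9, -2.6]
gripper_width: 0.156
shift [11.   0.2 -0.1] turn -0.002 | pos [469.6  41.7  40.9] yaw -0.1002 t 9.65 F [ 0.3  0.9 -2.6] M [0.18 0.25 0.12] w 0.156 q7 -2.12 tilt [ 0.  0. -1.]
```

View pics/i_scene.png

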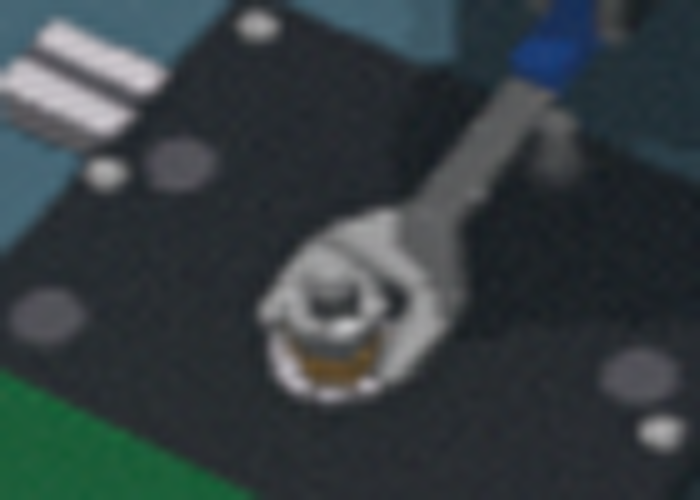

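View pics/i_top.png

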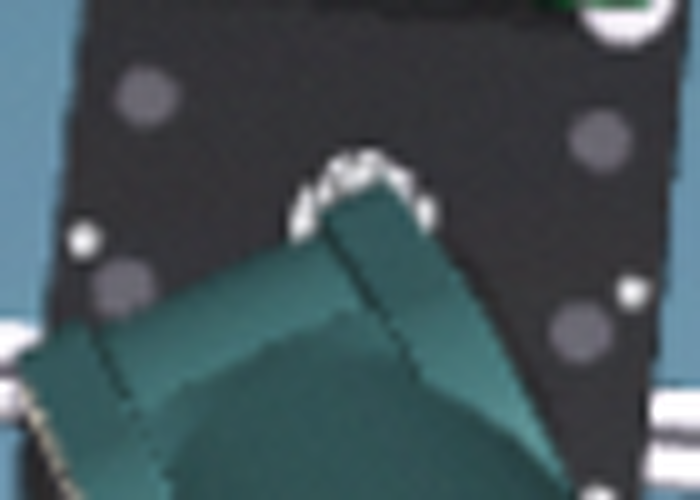

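```bash
python3 -m pendant '[[2,0,0,0],[4,0,0,0],[6,0,0,0]]'; python3 -c "
from h import *
go(480.5,40.4,41,-.098)"; python3 -m pendant '[[1,0,0,0],[2,0,0,0],[3,0,0,0]]'; python3 -c "
from h import *
go(480.5,40.4,41,-.098)"
```

```text
time_s: 10.05
eef_pos: [475.8, 41.1, 40.9]
tool_rot: [[0.995, -0.1, 0.0], [-0.1, -0.995, 0.0], [0.0, -0.0, -1.0]]
contact_force: [-1.6, 1.9, -1.9]
gripper_width: 0.16
shift [ 4.8  0.2 -0.1] turn -0.002 | pos [475.8  41.1  40.9] yaw -0.1002 t 10.05 F [-1.6  1.9 -1.9] M [0.32 0.29 0.17] w 0.16 q7 -2.12 tilt [ 0.  0. -1.]
time_s: 10.35
eef_pos: [478.8, 40.9, 40.9]
tool_rot: [[0.995, -0.1, 0.0], [-0.1, -0.995, 0.0], [0.0, -0.0, -1.0]]
contact_force: [-1.7, 1.4, -2.7]
gripper_width: 0.16
shift [ 1.7  0.3 -0.1] turn -0.002 | pos [478.8  40.9  40.9] yaw -0.1001 t 10.35 F [-1.7  1.4 -2.7] M [0.32 0.34 0.18] w 0.16 q7 -2.12 tilt [ 0.  0. -1.]
```

```bash
python3 -m pendant '[[0.5,0,0,0],[1,0,0,0],[1.5,0,0,0]]'; python3 -c "
from h import *
go(480.5,40.4,41,-.098)"; python3 -m pendant '[[0.5,0,0,0],[1,0,0,0]]'; python3 -c "
from h import *
go(480.5,40.4,41,-.098)"
```

```text
time_s: 10.65
eef_pos: [480.3, 40.7, 40.9]
tool_rot: [[0.995, -0.1, 0.0], [-0.1, -0.995, 0.0], [0.0, -0.0, -1.0]]
contact_force: [-0.6, 1.7, -2.4]
gripper_width: 0.162
shift [ 0.3  0.3 -0.1] turn -0.002 | pos [480.3  40.7  40.9] yaw -0.1001 t 10.65 F [-0.6  1.7 -2.4] M [0.3  0.29 0.19] w 0.162 q7 -2.12 tilt [ 0.  0. -1.]
time_s: 10.85
eef_pos: [481.3, 40.7, 40.9]
tool_rot: [[0.995, -0.1, 0.0], [-0.1, -0.995, 0.0], [0.0, -0.0, -1.0]]
contact_force: [-0.7, 1.2, -1.7]
gripper_width: 0.158
shift [-0.8  0.3 -0.1] turn -0.002 | pos [481.3  40.7  40.9] yaw -0.1 t 10.85 F [-0.7  1.2 -1.7] M [0.3  0.36 0.24] w 0.158 q7 -2.12 tilt [ 0.  0. -1.]
```

```bash
python3 -m pendant '[[0.5,0,0,0],[1,0,0,0]]'; python3 -c "
from h import *
go(480.5,40.4,41,-.098)"; python3 -m pendant '[[0.5,0,0,0],[1,0,0,0]]'; python3 -c "
from h import *
go(480.5,40.4,41,-.098)"
```

```text
time_s: 11.05
eef_pos: [482.3, 40.5, 40.9]
tool_rot: [[0.995, -0.1, 0.0], [-0.1, -0.995, 0.0], [0.0, -0.0, -1.0]]
contact_force: [-2.5, 1.8, -1.6]
gripper_width: 0.162
shift [-1.7  0.3 -0.1] turn -0.002 | pos [482.3  40.5  40.9] yaw -0.1 t 11.05 F [-2.5  1.8 -1.6] M [0.35 0.54 0.19] w 0.162 q7 -2.11 tilt [ 0.  0. -1.]
time_s: 11.25
eef_pos: [482.6, 40.4, 40.7]
tool_rot: [[0.995, -0.1, -0.001], [-0.1, -0.995, 0.0], [-0.001, -0.0, -1.0]]
contact_force: [-6.8, 2.2, -1.4]
gripper_width: 0.164
shift [-2.   0.2 -0.3] turn -0.002 | pos [482.6  40.4  40.7] yaw -0.0999 t 11.25 F [-6.8  2.2 -1.4] M [0.41 1.57 0.21] w 0.164 q7 -2.11 tilt [-0.001  0.    -1.   ]
```

```bash
python3 -m pendant '[[-0.8,0,0.5,0],[-0.8,0,1,0],[-0.8,0,1.5,0]]'; python3 -c "
from h import *
go(480.5,40.4,41,-.098)";  python3 -m pendant '[[0,0,0.5,0],[0,0,1,0]]'; python3 -c "
from h import *
go(480.5,40.4,41,-.098)"
```

```text
time_s: 11.55
eef_pos: [482.0, 40.5, 39.2]
tool_rot: [[0.995, -0.1, -0.001], [-0.1, -0.995, 0.0], [-0.001, -0.0, -1.0]]
contact_force: [-0.9, 1.8, 0.7]
gripper_width: 0.161
shift [-1.4  0.3 -1.8] turn -0.002 | pos [482.   40.5  39.2] yaw -0.0999 t 11.55 F [-0.9  1.8  0.7] M [0.29 0.19 0.18] w 0.161 q7 -2.12 tilt [-0.001  0.    -1.   ]
time_s: 11.75
eef_pos: [481.9, 40.5, 38.6]
tool_rot: [[0.995, -0.1, -0.001], [-0.1, -0.995, -0.0], [-0.001, 0.0, -1.0]]
contact_force: [-9.8, 1.1, 19.4]
gripper_width: 0.157
shift [-1.4  0.3 -2.4] turn -0.002 | pos [481.9  40.5  38.6] yaw -0.0999 t 11.75 F [-9.8  1.1 19.4] M [0.13 1.79 0.13] w 0.157 q7 -2.12 tilt [-0.001 -0.    -1.   ]
```

```bash
python3 -m pendant '[[0,0,-0.5,0],[0,0,-0.5,0]]'; python3 -m pendant '[[0,0,0,0],[0,0,0,0],[0,0,0,0],[0,0,0,0]]' 0.0; python3 -m pendant '[[0,0,-40,0],[0,0,-80,0],[0,0,-120,0],[-40,20,-150,0],[-80,40,-170,0]]'; python3 - <<'E'
from h import *
go(480.5,40.4,41,-.098)
for n in('scene','top'):
    s=snap(n);c=proj(s,[[580,28,50]])[0].astype(int); cv2.imwrite(f'pics/r_{n}.png',cv2.resize(s['color'][c[1]-30:c[1]+30,c[0]-40:c[0]+40,::-1],None,fx=10,fy=10,interpolation=cv2.INTER_CUBIC)); np.save(n+'3.npy',s,allow_pickle=True)
    for t in('spanner_jaw','spanner_grip','set_centre','wrench_bar','wrench_socket'):
        for r in robot.place_of(n,t): print(n,t,w(s,r['centre']),round(r['confidence'],2))
E
```

```text
time_s: 11.95
eef_pos: [482.0, 40.5, 39.2]
tool_rot: [[0.995, -0.1, -0.001], [-0.1, -0.995, -0.0], [-0.001, 0.0, -1.0]]
contact_force: [-1.2, 1.6, -0.6]
gripper_width: 0.162
time_s: 12.35
eef_pos: [482.1, 40.4, 39.2]
tool_rot: [[0.995, -0.1, -0.001], [-0.1, -0.995, -0.0], [-0.001, 0.0, -1.0]]
contact_force: [-0.0, -0.6, 0.3]
gripper_width: 0.498
time_s: 12.85
eef_pos: [400.7, 9.8, 209.4]
tool_rot: [[0.995, -0.099, 0.001], [-0.099, -0.995, 0.0], [0.001, -0.001, -1.0]]
contact_force: [-0.6, -1.6, 0.7]
gripper_width: 0.501
shift [ 76.2 -38.2 168.5] turn -0.001 | pos [400.7   9.8 209.4] yaw -0.0991 t 12.85 F [-0.6 -1.6  0.7] M [-0.03  0.09  0.03] w 0.501 q7 -1.8 tilt [ 0.001  0.    -1.   ]
scene spanner_jaw [608.787  29.316  36.148] 0.83
scene spanner_jaw [293.903 112.263  -1.534] 0.76
scene spanner_grip [390.414 202.327   6.57 ] 0.8
scene spanner_grip [486.467  38.522  36.552] 0.75
scene spanner_grip [524.889  56.872  32.262] 0.35
scene set_centre [611.605  30.477  36.087] 0.48
scene wrench_bar [ 400.001 -211.601  101.432] 0.87
scene wrench_bar [ 541.068 -294.354   97.632] 0.79
scene wrench_socket [ 401.238 -207.101    3.706] 0.82
scene wrench_socket [ 540.603 -296.528    8.692] 0.75
top spanner_jaw [294.924 113.45   -0.603] 0.83
top spanner_jaw [611.721  25.774  33.689] 0.66
top spanner_grip [390.008 200.665   6.488] 0.84
top set_centre [ 455.855 -469.387    1.362] 0.57
top set_centre [605.253  27.511  37.012] 0.36
top wrench_bar [ 406.261 -213.117  106.214] 0.78
top wrench_bar [ 542.98  -295.129  101.333] 0.63
top wrench_socket [ 540.117 -294.757    9.993] 0.66
top wrench_socket [ 403.479 -213.974   12.671] 0.52
```

View pics/r_scene.png

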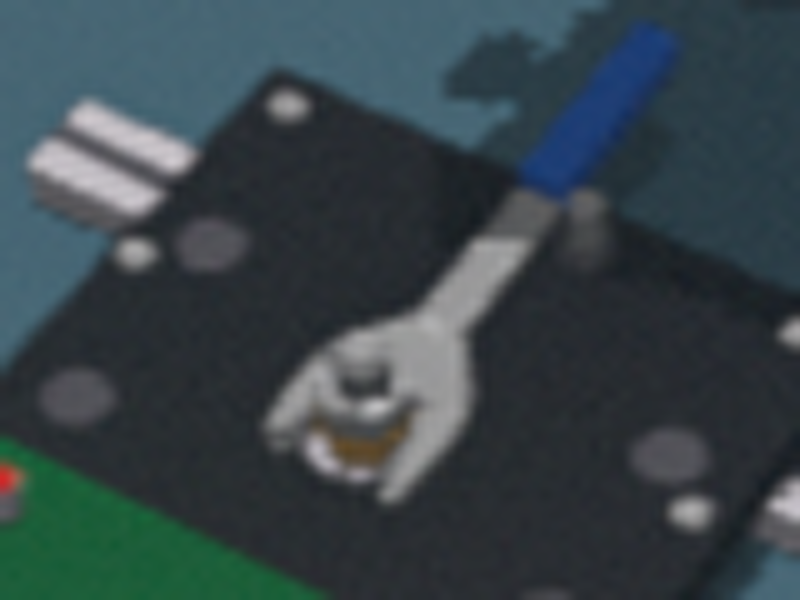

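View pics/r_top.png

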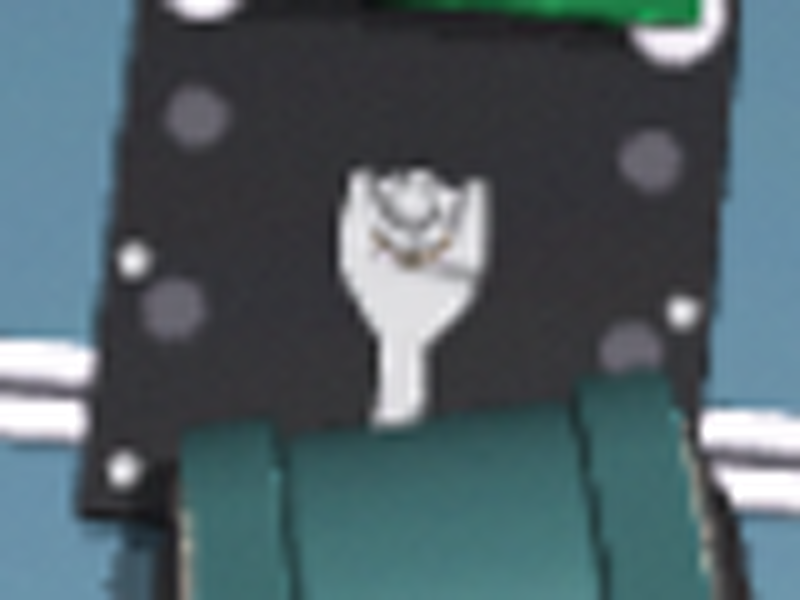

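```bash
cat > jam.py <<'E'
from ov import *
from scipy.optimize import minimize
def sil(s,cx,cy,yaw,jy,by,du,dv,win,k=8,rw=17):
    u0,v0,u1,v1=win; im=np.zeros(((v1-v0)*k,(u1-u0)*k),np.uint8)
    def prism(pts2,z0,z1):
        P=np.r_[np.c_[pts2,np.full(len(pts2),z0)],np.c_[pts2,np.full(len(pts2),z1)]]
        uv=proj(s,P)+[du,dv]; q=((uv+.5-[u0,v0])*k*16).astype(np.float32)
        cv2.fillConvexPoly(im,cv2.convexHull(np.int32(q)),255,shift=4,lineType=cv2.LINE_AA)
    a=np.arange(6)*np.pi/3; t=np.arange(32)*np.pi/16; r=24/np.sqrt(3)
    C=np.array([cx,cy]); cir=lambda rr:C+rr*np.c_[np.cos(t),np.sin(t)]; hx=lambda y:C+r*np.c_[np.cos(a+y),np.sin(a+y)]
    prism(cir(rw),34,34.8); prism(hx(by),35,45); prism(hx(jy+np.pi/6),46,56); prism(cir(8),56,66); 
    P=np.r_[np.c_[cir(8),np.full(32,66)],np.c_[cir(5.5),np.full(32,70)]]
    uv=proj(s,P)+[du,dv]; q=((uv+.5-[u0,v0])*k*16).astype(np.float32); cv2.fillConvexPoly(im,cv2.convexHull(np.int32(q)),255,shift=4)
    b=cv2.GaussianBlur(im.astype(np.float32)/255,(0,0),.6*k)
    return cv2.resize(b,None,fx=1/k,fy=1/k,interpolation=cv2.INTER_AREA)
if __name__=='__main__':
    for n in('scene','top'):
        s=np.load(n+'.npy',allow_pickle=True).item()
        c=proj(s,[[609,27.7,48]])[0].round().astype(int); win=(c[0]-11,c[1]-11,c[0]+11,c[1]+11)
        g=cv2.cvtColor(s['color'],cv2.COLOR_RGB2GRAY).astype(np.float32)[win[1]:win[3],win[0]:win[2]]
        m=np.clip((g-50)/70,0,1)
        for d in range(-30,30,5):
            jy=np.deg2rad(d); f=lambda p:((sil(s,609,27.7,0,jy,-.098,p[0],p[1],win,rw=p[2])-m)**2).sum()
            best=min((minimize(f,(a,b,17),method='Nelder-Mead',options=dict(maxiter=90,initial_simplex=[(a,b,17),(a+.6,b,17),(a,b+.6,17),(a,b,16)])) for a,b in((0,0),(1,1))),key=lambda r:r.fun)
            print(n,d,round(best.fun,3),best.x.round(2))
E
time python3 jam.py
```

```text
scene -30 24.39 [ 0.57  0.55 17.82]
scene -25 24.515 [ 0.56  0.58 17.82]
scene -20 24.619 [ 0.55  0.59 17.78]
scene -15 24.698 [ 0.55  0.58 17.8 ]
scene -10 24.768 [ 0.55  0.59 17.76]
scene -5 24.86 [ 0.56  0.6  17.83]
scene 0 24.932 [ 0.56  0.62 17.78]
scene 5 24.612 [ 0.58  0.59 17.78]
scene 10 24.352 [ 0.6  0.6 17.8]
scene 15 24.227 [ 0.59  0.58 17.76]
scene 20 24.224 [ 0.59  0.58 17.84]
scene 25 24.285 [ 0.58  0.56 17.82]
top -30 2.569 [ 0.23 -0.67 18.78]
top -25 2.569 [ 0.23 -0.67 18.78]
top -20 2.57 [ 0.23 -0.66 18.77]
top -15 2.567 [ 0.23 -0.66 18.75]
top -10 2.566 [ 0.23 -0.66 18.75]
top -5 2.566 [ 0.23 -0.66 18.75]
top 0 2.569 [ 0.23 -0.66 18.76]
top 5 2.568 [ 0.23 -0.66 18.75]
top 10 2.571 [ 0.23 -0.66 18.74]
top 15 2.568 [ 0.23 -0.67 18.78]
top 20 2.567 [ 0.22 -0.66 18.75]
top 25 2.568 [ 0.23 -0.67 18.78]
real	0m8.834s
user	0m9.297s
sys	0m0.104s
```

```bash
python3 - <<'E'
from ov import *
out=[]
for n in('top','top3','scene','scene3'):
    s=np.load(n+'.npy',allow_pickle=True).item()
    c=proj(s,[[609,27.7,52]])[0].round().astype(int)
    im=cv2.resize(s['color'][c[1]-8:c[1]+8,c[0]-8:c[0]+8,::-1],None,fx=24,fy=24,interpolation=cv2.INTER_LANCZOS4)
    out.append(im)
cv2.imwrite('pics/nuts.png',cv2.resize(np.vstack([np.hstack(out[:2]),np.hstack(out[2:])]),(600,600)))
E
```

```text
(no output)
```

View pics/nuts.png

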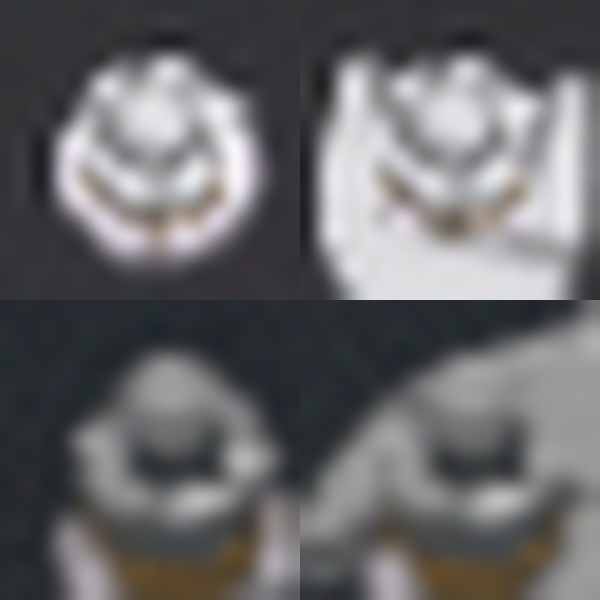

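```bash
python3 - <<'E'
from ov import *
for n in ('scene','top'):
  s=np.load(n+'.npy',allow_pickle=True).item()
  for psi in ((100,105,110,115,120,130) if n=='scene' else (-15,-10,-5,0,5)):
    a=np.deg2rad(psi);d=13.9*np.array([np.cos(a),np.sin(a),0])
    p=proj(s,[np.array([609,27.7,56])+d,np.array([609,27.7,56])-d]);v=(p[0]-p[1])*18.75
    print(n,psi,v.round())
go(538,-294.5,200)
s=np.load('top.npy',allow_pickle=True).item()
print(s['R'])
E
```

```text
scene 100 [186.  39.]
scene 105 [190.  27.]
scene 110 [193.  14.]
scene 115 [194.   1.]
scene 120 [194. -12.]
scene 130 [190. -38.]
top -15 [  43. -152.]
top -10 [  29. -155.]
top -5 [  15. -157.]
top 0 [   1. -157.]
top 5 [ -13. -157.]
shift [166.5 289.3   7.2] turn 0 | pos [401.1   9.9 207.6] yaw -0.0995 t 13.45 F [-0.1 -0.5 -0.3] M [-0.02 -0.04  0.05] w 0.501 q7 -1.81 tilt [-0.002  0.    -1.   ]
[[ 0.001 -1.     0.013]
 [-0.985 -0.003 -0.171]
 [ 0.171 -0.013 -0.985]]
```

```bash
python3 -m pendant '[[27,48,0,-0.15],[55,97,0,-0.3],[83,145,0,-0.45],[110,193,0,-0.6],[138,241,0,-0.75]]' 0.2 ; python3 -c "
from h import *
go(541,-294,130,1.15)"
```

```text
time_s: 13.95
eef_pos: [498.2, -208.0, 206.9]
tool_rot: [[0.816, 0.578, -0.002], [0.578, -0.816, 0.001], [-0.001, -0.002, -1.0]]
contact_force: [1.2, 0.7, 0.8]
gripper_width: 0.599
shift [-14.7  95.1  76.8] turn -0.534 | pos [ 498.2 -208.   206.9] yaw 0.6163 t 13.95 F [1.2 0.7 0.8] M [ 0.07  0.02 -0.02] w 0.599 q7 -0.75 tilt [-0.002  0.001 -1.   ]
```

```bash
python3 -m pendant '[[-7,45,0,-0.15],[-15,90,0,-0.3],[-15,95,10,-0.45],[-15,95,50,-0.534],[-15,95,70,-0.534]]'; python3 - <<'E'
from h import *
go(541,-294,100,1.15)
for n in('scene','top'):
    s=snap(n)
    hsv=cv2.cvtColor(s['color'],cv2.COLOR_RGB2HSV); m=cv2.inRange(hsv,(0,180,60),(6,255,255)); vu=np.argwhere(m)[:,::-1]; Q=onplane(s,vu,107)[:,:2]; Q=Q[np.linalg.norm(Q-[541,-294],axis=1)<75]; mu=Q.mean(0);V=np.linalg.svd(Q-mu)[2]; print(n,len(Q),mu,np.arctan2(V[0,1],V[0,0]),np.ptp((Q-mu)@V.T,axis=0))
    c=proj(s,[[541,-294,90]])[0].astype(int); cv2.imwrite(f'pics/w_{n}.png',cv2.resize(s['color'][c[1]-30:c[1]+40,c[0]-45:c[0]+45,::-1],None,fx=8,fy=8,interpolation=cv2.INTER_CUBIC))
E
```

```text
time_s: 14.45
eef_pos: [539.8, -293.9, 133.4]
tool_rot: [[0.405, 0.914, -0.005], [0.914, -0.405, 0.003], [0.001, -0.006, -1.0]]
contact_force: [0.5, 1.3, 0.4]
gripper_width: 0.602
shift [ 0.4  1.3 33.4] turn 0.003 | pos [ 539.8 -293.9  133.4] yaw 1.1534 t 14.45 F [0.5 1.3 0.4] M [ 0.04 -0.02  0.  ] w 0.602 q7 -0.2 tilt [-0.005  0.003 -1.   ]
scene 22 [ 532.836 -313.739] 1.1287519832339439 [112.492   7.674]
top 56 [ 553.866 -263.868] -1.9983373768477946 [54.179 10.399]
```

View pics/w_scene.png

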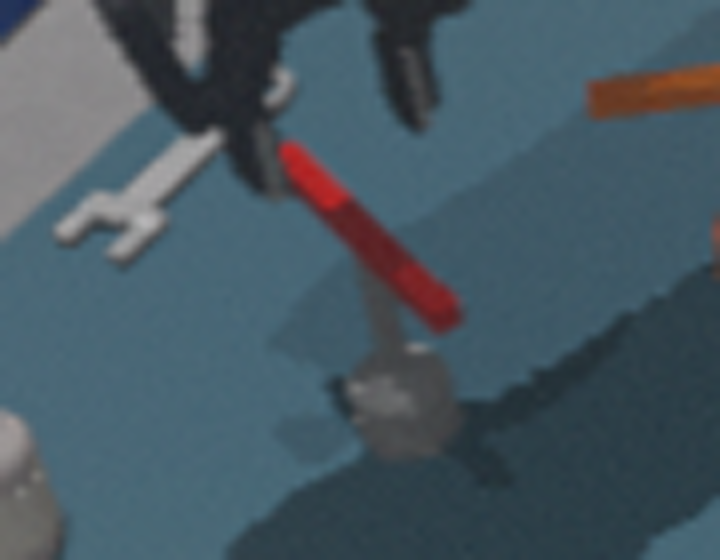

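```bash
python3 -m pendant '[[0.5,1,25,0],[0.5,1,45,0],[0.5,1,49,0],[0.5,1,49,0]]'; python3 -m pendant '[[0,0,0,0],[0,0,0,0],[0,0,0,0],[0,0,0,0],[0,0,0,0]]' -1 70;  python3 -c "
from h import *
go(541,-294,84,1.15)"
```

```text
time_s: 14.95
eef_pos: [540.5, -293.1, 85.1]
tool_rot: [[0.408, 0.913, -0.007], [0.913, -0.408, 0.004], [0.001, -0.008, -1.0]]
contact_force: [-0.4, -0.3, 0.9]
gripper_width: 0.603
time_s: 15.45
eef_pos: [541.1, -293.4, 86.3]
tool_rot: [[0.408, 0.913, -0.005], [0.913, -0.408, 0.003], [0.0, -0.006, -1.0]]
contact_force: [-1.9, 0.9, 8.5]
gripper_width: 0.123
shift [-0.6  0.2  2.3] turn 0.0 | pos [ 541.1 -293.4   86.3] yaw 1.15 t 15.45 F [-1.9  0.9  8.5] M [ 0.1   0.31 -0.03] w 0.123 q7 -0.23 tilt [-0.005  0.003 -1.   ]
```

```bash
python3 -m pendant '[[0,0,-20,0],[0,0,-60,0],[0,0,-100,0],[0,0,-110,0],[0,0,-110,0]]'; python3 - <<'E'
from h import *
go(541,-294,196,1.15)
for n in('scene','top'):
    s=snap(n); np.save(n+'4.npy',s,allow_pickle=True)
    for t in('wrench_socket','wrench_bar'):
        for r in robot.place_of(n,t): print(n,t,w(s,r['centre']),round(r['confidence'],2))
    c=proj(s,[[541,-294,160]])[0].astype(int); cv2.imwrite(f'pics/x_{n}.png',cv2.resize(s['color'][c[1]-30:c[1]+40,c[0]-45:c[0]+45,::-1],None,fx=8,fy=8,interpolation=cv2.INTER_CUBIC))
go(541,-294,196,1.15)
E
```

```text
time_s: 15.95
eef_pos: [542.1, -294.1, 197.9]
tool_rot: [[0.409, 0.913, -0.003], [0.913, -0.409, 0.001], [-0.0, -0.003, -1.0]]
contact_force: [0.3, 0.9, -4.9]
gripper_width: 0.119
shift [-0.4 -1.   1.9] turn -0.0 | pos [ 542.1 -294.1  197.9] yaw 1.1498 t 15.95 F [ 0.3  0.9 -4.9] M [0.04 0.02 0.01] w 0.119 q7 -0.17 tilt [-0.003  0.001 -1.   ]
scene wrench_socket [ 400.297 -204.869    4.651] 0.85
scene wrench_socket [ 539.836 -292.118  121.984] 0.73
scene wrench_socket [ 451.219 -469.39     3.941] 0.35
scene wrench_bar [ 544.862 -295.055  211.05 ] 0.66
scene wrench_bar [ 400.321 -210.48    99.508] 0.59
top wrench_socket [ 404.859 -215.069   12.924] 0.56
top wrench_socket [ 542.306 -296.152  114.627] 0.53
top wrench_bar [ 408.857 -211.95   103.501] 0.56
top wrench_bar [ 544.373 -296.011  207.041] 0.5
shift [-0.5  0.1 -1. ] turn 0.0 | pos [ 541.1 -293.5  195. ] yaw 1.1501 t 16.25 F [ 0.1  0.3 -4.2] M [ 0.02 -0.02 -0.03] w 0.121 q7 -0.17 tilt [-0.007  0.004 -1.   ]
```

View pics/x_scene.png

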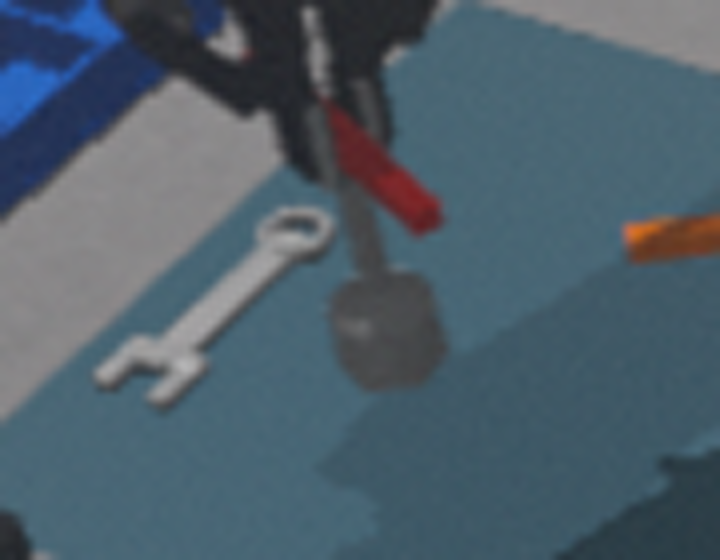

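```bash
python3 -c "
from h import *
go(609,27.7,200,.855)"
```

```text
shift [320.9 -69.2  -4.2] turn 0.295 | pos [ 541.1 -293.5  195. ] yaw 1.1501 t 16.25 F [ 0.1  0.3 -4.2] M [ 0.02 -0.02 -0.03] w 0.121 q7 -0.17 tilt [-0.007  0.004 -1.   ]
```

```bash
python3 -m pendant '[[40,-9,-5,0],[80,-18,-5,0.08],[120,-26,-5,0.15],[160,-35,-5,0.22],[200,-43,-5,0.295]]';python3 -c "
from h import *
go(609,27.7,200,.855)"
```

```text
time_s: 16.75
eef_pos: [583.4, -91.7, 199.8]
tool_rot: [[0.658, 0.753, -0.008], [0.753, -0.658, 0.004], [-0.002, -0.009, -1.0]]
contact_force: [1.1, -0.3, -4.4]
gripper_width: 0.121
shift [106.7 -59.4   0.1] turn -0.003 | pos [583.4 -91.7 199.8] yaw 0.8521 t 16.75 F [ 1.1 -0.3 -4.4] M [-0.07 -0.09 -0.01] w 0.121 q7 -0.8 tilt [-0.008  0.004 -1.   ]
```

```bash
python3 -m pendant '[[35,-20,0,0],[70,-40,0,0],[95,-53,0,0],[106,-59,0,0],[106,-59,0,0]]'; python3 - <<'E'
from h import *
go(609,27.7,180,.855)
for n in('scene','top'):
    s=snap(n); np.save(n+'5.npy',s,allow_pickle=True)
    for t in('wrench_socket','wrench_bar','jam_top'):
        for r in robot.place_of(n,t): print(n,t,w(s,r['centre']),round(r['confidence'],2))
    c=proj(s,[[609,28,110]])[0].astype(int); cv2.imwrite(f'pics/y_{n}.png',cv2.resize(s['color'][c[1]-30:c[1]+45,c[0]-45:c[0]+45,::-1],None,fx=8,fy=8,interpolation=cv2.INTER_CUBIC))
go(609,27.7,180,.855)
E
```

```text
time_s: 17.25
eef_pos: [608.7, 28.9, 199.5]
tool_rot: [[0.656, 0.754, -0.009], [0.755, -0.656, 0.005], [-0.002, -0.01, -1.0]]
contact_force: [0.9, -0.8, -3.2]
gripper_width: 0.122
shift [-0.6  1.2 19.4] turn -0.0 | pos [608.7  28.9 199.5] yaw 0.8549 t 17.25 F [ 0.9 -0.8 -3.2] M [-0.08 -0.03 -0.03] w 0.122 q7 -1.01 tilt [-0.009  0.005 -1.   ]
scene wrench_socket [ 400.781 -209.863    4.947] 0.71
scene wrench_socket [606.505  28.927 120.362] 0.57
scene wrench_bar [607.418  26.831 207.747] 0.93
scene wrench_bar [ 398.753 -210.986  101.552] 0.86
scene wrench_bar [521.453  58.737  31.632] 0.31
scene jam_top [611.628  27.301  54.454] 0.41
top wrench_socket [ 405.631 -212.174   12.512] 0.76
top wrench_socket [ 655.286 -395.964   37.361] 0.52
top wrench_bar [ 409.048 -213.033  104.767] 0.52
top jam_top [523.327  51.397  35.502] 0.2
shift [ 1.4 -0.7 20.1] turn -0.004 | pos [608.8  26.1 200.1] yaw 0.851 t 17.65 F [ 0.3 -0.  -4.5] M [ 0.02  0.04 -0.01] w 0.124 q7 -1.01 tilt [-0.008  0.004 -1.   ]
```

View pics/y_scene.png

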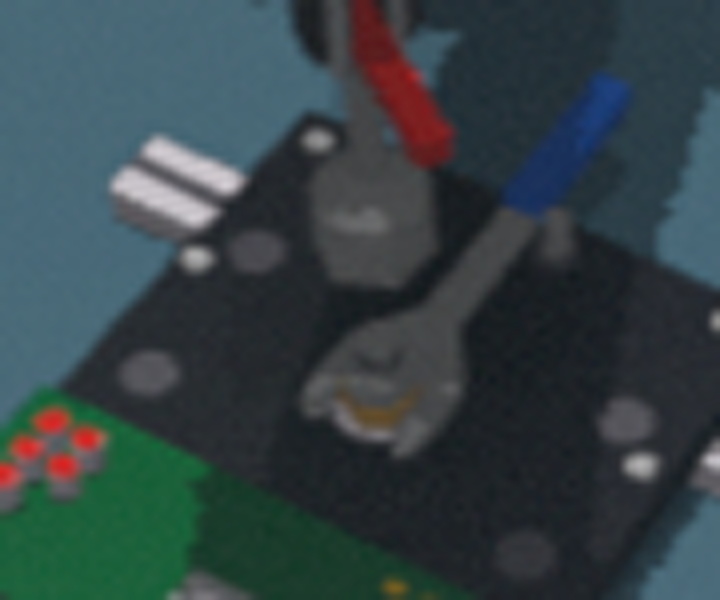

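View pics/y_top.png

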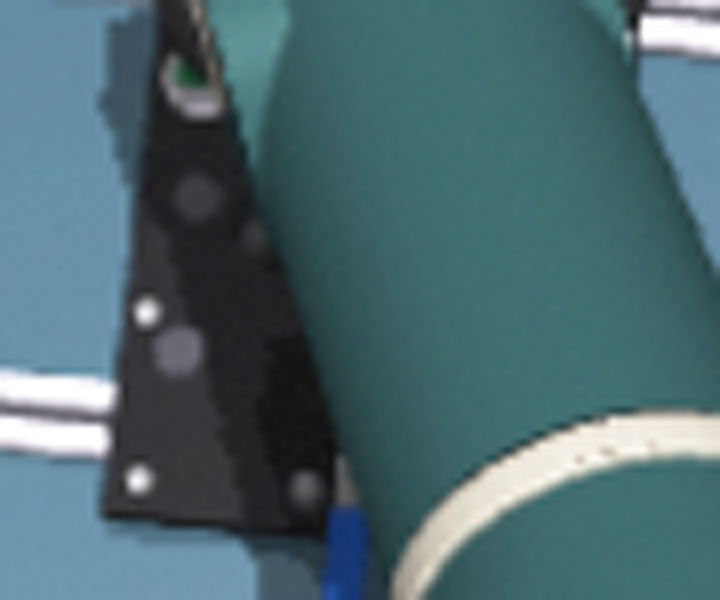

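```bash
cat > ws.py <<'E'
from ov import *
def wov(s,name,tcp,foot,nut=(608.9,27.7),sh=(0,0),k=12,ctr=None,half=(32,25)):
    im=cv2.resize(s['color'][:,:,::-1],None,fx=k,fy=k,interpolation=cv2.INTER_CUBIC)
    t=np.arange(48)*np.pi/24
    def cir(x,y,r,z,c):
        uv=(proj(s,np.c_[x+r*np.cos(t),y+r*np.sin(t),np.full(48,z)])+sh+.5)*k-.5; cv2.polylines(im,[np.int32(uv.round())],True,c,1)
    x,y=tcp[:2]
    cir(x,y,19.5,foot,(0,0,255)); cir(x,y,19.5,foot+25,(0,0,255)); cir(x,y,6,foot+40,(0,0,255)); cir(x,y,6,foot+70,(0,0,255))
    cir(*nut,12,56,(255,255,0)); cir(*nut,8,66,(0,255,0)); cir(*nut,5.5,70,(0,255,0)); cir(*nut,17.8,34,(0,255,255))
    P=spanner_poly(nut[0],nut[1],-.1,40); uv=(proj(s,P)+sh+.5)*k-.5; cv2.polylines(im,[np.int32(uv.round())],True,(255,0,255),1)
    c=((proj(s,ctr or [[609,28,90]])[0])*k).astype(int)
    cv2.imwrite('pics/'+name,im[c[1]-half[1]*k:c[1]+half[1]*k,c[0]-half[0]*k:c[0]+half[0]*k])
E
python3 - <<'E'
from ws import *
s=np.load('scene5.npy',allow_pickle=True).item()
wov(s,'w5.png',(608.8,26.8),113.5)
E
```

```text
(no output)
```

View pics/w5.png

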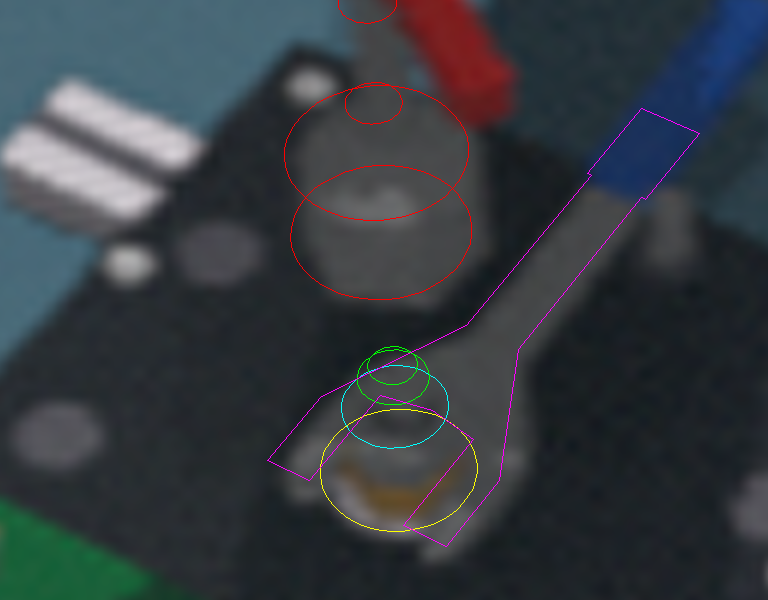

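```bash
cat > sf.py <<'E'
from ov import *
from scipy.optimize import minimize
def soft(mask,k=8): return cv2.resize(cv2.GaussianBlur(mask.astype(np.float32)/255,(0,0),.6*k),None,fx=1/k,fy=1/k,interpolation=cv2.INTER_AREA)
def render(s,polys,win,sh,k=8):
    u0,v0,u1,v1=win; im=np.zeros(((v1-v0)*k,(u1-u0)*k),np.uint8)
    for P,convex in polys:
        q=np.int32(((proj(s,P)+sh+.5-[u0,v0])*k*16))
        if convex: cv2.fillConvexPoly(im,cv2.convexHull(q),255,shift=4)
        else: cv2.fillPoly(im,[q],255,shift=4)
    return soft(im)
def fitshift(s,polys,win,m,wt):
    f=lambda p:(wt*(render(s,polys,win,p)-m)**2).sum()
    return min((minimize(f,(a,b),method='Nelder-Mead',options=dict(initial_simplex=[(a,b),(a+.7,b),(a,b+.7)],maxiter=80)) for a in(0,1.3) for b in(0,1.3)),key=lambda r:r.fun)
if __name__=='__main__':
    t=np.arange(32)*np.pi/16
    # spanner + nut, scene3
    s=np.load('scene3.npy',allow_pickle=True).item()
    nut=np.array((608.9,27.7)); hd=[(17,-16),(14,-24),(-5,-24),(-40,-7),(-80,-7),(-80,7),(-40,7),(-5,24),(14,24),(17,16)]
    polys=[(carr((*nut,-.1),[(a,b,z) for a,b in hd]),False) for z in(34,37,40)]
    c=proj(s,[[585,30,38]])[0].round().astype(int);win=(c[0]-18,c[1]-13,c[0]+18,c[1]+15)
    g=cv2.cvtColor(s['color'],cv2.COLOR_RGB2GRAY).astype(np.float32)[win[1]:win[3],win[0]:win[2]]
    m=np.clip((g-55)/70,0,1); yy,xx=np.mgrid[win[1]:win[3],win[0]:win[2]]
    n=proj(s,[[*nut,50]])[0]+[.8,.8]; wt=(np.hypot(xx-n[0],yy-n[1])>8).astype(float)
    # mask off the post
    pp=proj(s,[[523,53,45]])[0]; wt*=np.hypot(xx-pp[0],yy-pp[1])>5
    r=fitshift(s,polys,win,m,wt); print('spanner shift',r.x,r.fun)
    cv2.imwrite('pics/sf.png',cv2.resize(np.hstack([m*255,render(s,polys,win,r.x)*255,wt*m*255]),None,fx=7,fy=7,interpolation=cv2.INTER_NEAREST))
    # wrench in scene5
    s=np.load('scene5.npy',allow_pickle=True).item()
    C=np.array((608.8,26.5)); f=113.5
    # local px jacobian
    b=proj(s,[[609,28,40],[610,28,40],[609,29,40],[609,28,41]]); print('px per mm x,y,z',b[1:]-b[0])
    b=proj(s,[[609,28,120],[610,28,120],[609,29,120]]); print('px per mm at 120',b[1:]-b[0])
    g=cv2.cvtColor(s['color'],cv2.COLOR_RGB2GRAY); c=proj(s,[[609,28,120]])[0].round().astype(int)
    print(g[c[1]-8:c[1]+13,c[0]-11:c[0]+13])
E
python3 sf.py
```

```text
spanner shift [ 0.547 -0.112] 14.428566149104443
px per mm x,y,z [[-0.169  0.259]
 [ 0.329  0.122]
 [-0.014 -0.237]]
px per mm at 120 [[-0.179  0.26 ]
 [ 0.346  0.123]]
[[ 41  39  41  37  39  47  57  67  67  69  68  69  71  67  67  72  68  63
   54  47  42  46  45  45]
 [ 40  40  38  38  39  57  71  70  73  69  68  68  69  69  69  70  71  70
   70  50  32  33  34  45]
 [ 38  37  43  38  46  64  73  72  73  74  71  71  69  70  72  71  72  74
   70  58  39  28  28  32]
 [ 41  39  39  43  54  68  71  73  72  75  75  76  74  75  74  75  74  72
   71  60  38  29  27  26]
 [ 39  36  37  40  49  66  72  73  72  75  77  75  75  75  73  74  73  72
   73  61  39  26  29  27]
 [ 41  41  37  40  48  66  73  72  77  77  73  77  77  76  75  76  76  74
   73  61  40  28  30  29]
 [ 36  40  36  39  48  69  77  80  88  83  79  93 102  90  78  75  75  75
   72  62  44  30  29  27]
 [ 36  38  40  41  47  63  80  89  98  99 100 102 104 102  87  76  75  75
   71  61  43  29  29  29]
 [ 41  40  38  39  46  63  72  79  89  97 101 101 104 102  87  73  70  70
   65  64  46  29  31  29]
 [ 56  44  36  40  44 
[... 608 characters left out ...]
9  40  43  49  51  51  58  59  62  70  66  50  32
   30  27  39  59  67  70]
 [ 37  39  41  38  39  40  37  33  33  31  33  36  35  34  34  38  30  28
   24  34  59  70  73  69]
 [ 39  39  38  39  36  42  37  31  32  29  28  30  29  30  32  28  27  29
   32  51  66  72  71  71]
 [ 39  38  39  39  39  37  34  30  30  31  29  30  31  27  28  31  35  44
   55  65  69  69  70  71]
 [ 39  39  40  38  37  39  34  32  30  30  27  31  35  34  44  54  66  70
   71  72  71  71  70  69]
 [ 40  40  38  39  39  35  32  30  26  30  36  46  62  69  69  70  73  73
   72  69  72  72  71  56]][ WARN:0@2.064] global loadsave.cpp:1063 imwrite_ Unsupported depth image for selected encoder is fallbacked to CV_8U.
```

View pics/sf.png

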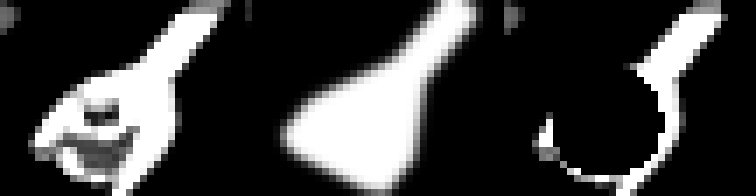

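```bash
python3 -m pendant '[[1,-1,15,0],[1,-1,30,0],[1,-1,40,0],[1,-1,40,0]]'; python3 - <<'E'
from h import *
from ws import *
go(608.9,27.7,145,.855)
s=snap('scene'); np.save('scene6.npy',s,allow_pickle=True)
o=robot.observe();p=o['eef_pos']; print(p)
wov(s,'w6.png',p,p[2]-86.5)
E
```

```text
time_s: 18.05
eef_pos: [607.3, 27.6, 157.8]
tool_rot: [[0.659, 0.752, -0.011], [0.752, -0.659, 0.004], [-0.004, -0.011, -1.0]]
contact_force: [0.8, 1.2, -4.1]
gripper_width: 0.122
shift [ 1.2  1.3 12.8] turn -0.004 | pos [607.3  27.6 157.8] yaw 0.8512 t 18.05 F [ 0.8  1.2 -4.1] M [-0.   -0.02 -0.01] w 0.122 q7 -1.04 tilt [-0.011  0.004 -1.   ]
[607.866  27.698 159.008]
```

View pics/w6.png

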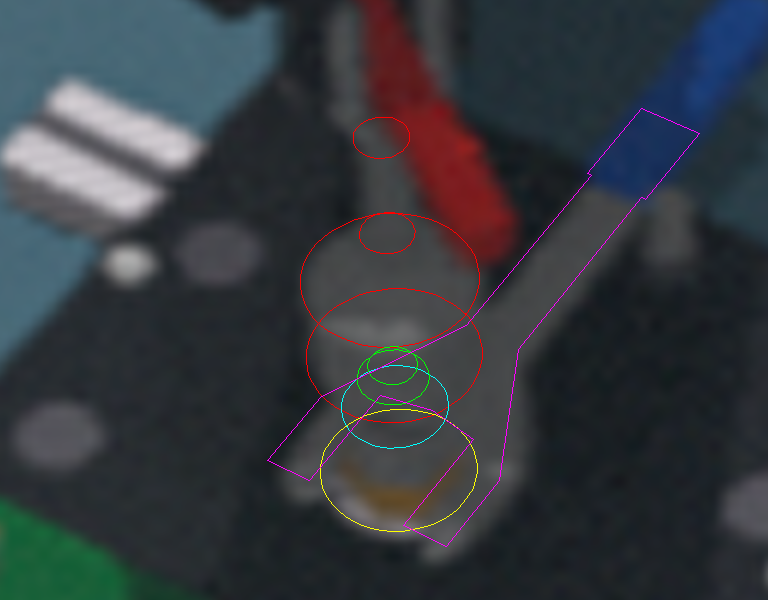

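```bash
python3 -m pendant '[[1.3,1.5,4,0],[1.3,1.5,8,0],[1.3,1.5,12,0],[1.3,1.5,13,0]]'; python3 -c "
from h import *
go(609.9,27.7,133,.855)"; python3 -m pendant '[[0,0,1,0],[0,0,2,0]]';python3 -c "
from h import *
go(609.9,27.7,133,.855)"
```

```text
time_s: 18.5
eef_pos: [609.6, 27.7, 145.5]
tool_rot: [[0.659, 0.752, -0.01], [0.752, -0.659, 0.004], [-0.004, -0.01, -1.0]]
contact_force: [-0.9, 0.7, -4.4]
gripper_width: 0.126
shift [ 0.3  0.4 12.5] turn -0.004 | pos [609.6  27.7 145.5] yaw 0.8513 t 18.5 F [-0.9  0.7 -4.4] M [ 0.01 -0.01 -0.01] w 0.126 q7 -1.04 tilt [-0.01   0.004 -1.   ]
time_s: 18.7
eef_pos: [609.5, 27.7, 143.5]
tool_rot: [[0.659, 0.752, -0.01], [0.752, -0.659, 0.004], [-0.003, -0.01, -1.0]]
contact_force: [0.4, 0.3, -3.9]
gripper_width: 0.125
shift [ 0.2  0.4 10.5] turn -0.004 | pos [609.5  27.7 143.5] yaw 0.8513 t 18.7 F [ 0.4  0.3 -3.9] M [0.01 0.01 0.03] w 0.125 q7 -1.04 tilt [-0.01   0.004 -1.   ]
```

Stud is inside the bore with no contact force. Continue 1 mm at a time.

```bash
for i in 1 2 3; do python3 -m pendant '[[0,0,0.5,0],[0,0,1,0]]' >/dev/null;python3 -c "
from h import *
go(609.9,27.7,133,.855)"; done
```

```text
shift [0.2 0.4 9.6] turn -0.004 | pos [609.6  27.7 142.6] yaw 0.8512 t 18.9 F [ 0.1  0.1 -3.2] M [-0.02 -0.03  0.02] w 0.122 q7 -1.05 tilt [-0.01   0.004 -1.   ]
shift [0.2 0.3 8.6] turn -0.004 | pos [609.6  27.7 141.6] yaw 0.8512 t 19.1 F [-0.2  0.1 -3.1] M [-0.02 -0.03  0.01] w 0.12 q7 -1.05 tilt [-0.01   0.004 -1.   ]
shift [0.2 0.3 7.6] turn -0.004 | pos [609.6  27.7 140.6] yaw 0.8511 t 19.3 F [ 0.3  0.2 -2.1] M [-0.03 -0.01  0.01] w 0.125 q7 -1.05 tilt [-0.01   0.004 -1.   ]
```

```bash
for i in 1 2 3; do python3 -m pendant '[[0,0,0.3,0],[0,0,0.6,0]]' >/dev/null;python3 -c "
from h import *
go(609.9,27.7,133,.855)"; done
```

```text
shift [0.2 0.3 7. ] turn -0.004 | pos [609.6  27.7 140. ] yaw 0.8512 t 19.5 F [ 0.1  0.2 -3.4] M [ 0.07 -0.01  0.  ] w 0.122 q7 -1.05 tilt [-0.01   0.004 -1.   ]
shift [0.1 0.3 6.4] turn -0.004 | pos [609.6  27.8 139.4] yaw 0.8512 t 19.7 F [ 0.   0.4 -3.2] M [ 0.03 -0.05 -0.  ] w 0.124 q7 -1.05 tilt [-0.01   0.004 -1.   ]
shift [0.1 0.3 5.8] turn -0.004 | pos [609.6  27.8 138.8] yaw 0.8512 t 19.9 F [ 1.2 -0.3 -4.3] M [ 0.03 -0.05  0.01] w 0.121 q7 -1.05 tilt [-0.01   0.004 -1.   ]
```

```bash
for i in 1 2 3 4; do python3 -m pendant '[[0,0,0.5,0],[0,0,1,0]]' >/dev/null;python3 -c "
from h import *
go(609.9,27.7,133,.855)"; done
```

```text
shift [0.1 0.3 4.7] turn -0.004 | pos [609.6  27.8 137.7] yaw 0.8512 t 20.1 F [ 0.6 -0.2 -2.8] M [0.09 0.02 0.02] w 0.121 q7 -1.05 tilt [-0.01   0.004 -1.   ]
shift [0.1 0.3 3.7] turn -0.004 | pos [609.6  27.8 136.7] yaw 0.8512 t 20.3 F [ 0.6  0.8 -3.7] M [ 0.08 -0.03  0.03] w 0.12 q7 -1.05 tilt [-0.01   0.004 -1.   ]
shift [0.1 0.3 2.6] turn -0.004 | pos [609.6  27.8 135.7] yaw 0.8513 t 20.5 F [ 0.1 -0.3 -3.2] M [ 0.09 -0.03  0.02] w 0.121 q7 -1.05 tilt [-0.01   0.004 -1.   ]
shift [0.1 0.3 1.6] turn -0.004 | pos [609.6  27.8 134.6] yaw 0.8513 t 20.7 F [-0.2  0.9 -3.3] M [0.08 0.01 0.07] w 0.123 q7 -1.05 tilt [-0.01   0.004 -1.   ]
```

```bash
for i in 1 2 3 4; do python3 -m pendant '[[0,0,0.3,0],[0,0,0.6,0]]' >/dev/null;python3 -c "
from h import *
go(609.9,27.7,133,.855)"; done
```

```text
shift [0.1 0.4 0.9] turn -0.004 | pos [609.6  27.9 134. ] yaw 0.8514 t 20.9 F [ 0.  -0.1 -4. ] M [ 0.07 -0.06 -0.03] w 0.122 q7 -1.05 tilt [-0.01   0.004 -1.   ]
shift [0.1 0.3 0.3] turn -0.004 | pos [609.6  27.8 133.4] yaw 0.8512 t 21.1 F [ 0.3  0.9 -1.9] M [ 0.05  0.02 -0.07] w 0.121 q7 -1.05 tilt [-0.01   0.004 -1.   ]
shift [-0.1  0.2  0.1] turn -0.004 | pos [609.8  27.9 133.1] yaw 0.8513 t 21.3 F [-1.3 -0.5  4.4] M [-0.02  0.31 -0.02] w 0.122 q7 -1.05 tilt [-0.009  0.004 -1.   ]
shift [-0.3  0.  -0.1] turn -0.004 | pos [610.1  27.9 132.9] yaw 0.8512 t 21.5 F [-2.4 -0.6  9.6] M [-0.05  0.53 -0.02] w 0.121 q7 -1.05 tilt [-0.008  0.004 -1.   ]
```

```bash
python3 -m pendant '[[0,0,-0.4,0.03],[0,0,-0.4,0.06]]' >/dev/null;python3 -c "
from h import *
go(609.9,27.7,133,.855)"; for i in 1 2 ; do python3 -m pendant '[[0,0,0,0.04],[0,0,0,0.08]]' >/dev/null;python3 -c "
from h import *
go(609.9,27.8,133,.855)"; done
```

```text
shift [-0.2  0.1  0.2] turn -0.066 | pos [610.   27.9 133.2] yaw 0.7893 t 21.7 F [-0.1  0.6  0. ] M [ 0.1   0.06 -0.03] w 0.124 q7 -1.11 tilt [-0.008  0.004 -1.   ]
shift [-0.2  0.1  0.2] turn -0.148 | pos [610.   28.  133.2] yaw 0.7066 t 21.9 F [-1.4 -0.4  0.8] M [0.12 0.19 0.04] w 0.125 q7 -1.18 tilt [-0.008  0.004 -1.   ]
shift [-0.2  0.2  0.2] turn -0.231 | pos [610.   28.  133.2] yaw 0.6238 t 22.1 F [-1.1  0.   1. ] M [0.13 0.32 0.02] w 0.12 q7 -1.25 tilt [-0.008  0.004 -1.   ]
```

```bash
for i in 1 2 3; do python3 -m pendant '[[0,0,0,0.03],[0,0,0,0.06]]' >/dev/null;python3 -c "
from h import *
go(609.9,27.8,133,.855)"; done
```

```text
shift [-0.2  0.3  0.2] turn -0.293 | pos [609.9  28.1 133.2] yaw 0.5617 t 22.3 F [-0.3  0.3  0.8] M [ 0.16  0.36 -0.  ] w 0.122 q7 -1.31 tilt [-0.009  0.004 -1.   ]
shift [-0.2  0.4  0.2] turn -0.356 | pos [609.9  28.2 133.2] yaw 0.4993 t 22.5 F [-1.8  1.3  1.1] M [0.16 0.41 0.02] w 0.121 q7 -1.36 tilt [-0.009  0.004 -1.   ]
shift [-0.2  0.4  0.2] turn -0.418 | pos [609.9  28.2 133.2] yaw 0.4367 t 22.7 F [-1.8  1.4  0.1] M [ 0.23  0.42 -0.04] w 0.12 q7 -1.42 tilt [-0.009  0.004 -1.   ]
```

```bash
for i in 1 2 3; do python3 -m pendant '[[0,0.1,0,0.03],[0,0.1,0,0.06]]' >/dev/null;python3 -c "
from h import *
go(609.9,27.8,133,.855)"; done
```

```text
shift [-0.2  0.4  0.2] turn -0.481 | pos [609.9  28.3 133.2] yaw 0.3743 t 22.9 F [-1.7  2.5  2.4] M [0.45 0.48 0.05] w 0.123 q7 -1.47 tilt [-0.009  0.005 -1.   ]
shift [-0.2  0.5  0.2] turn -0.543 | pos [609.9  28.4 133.2] yaw 0.3118 t 23.1 F [-2.7  1.6  2.9] M [0.65 0.64 0.06] w 0.119 q7 -1.53 tilt [-0.009  0.005 -1.   ]
shift [-0.2  0.7  0.2] turn -0.606 | pos [609.9  28.5 133.2] yaw 0.2494 t 23.3 F [-1.3  2.8  2.2] M [0.84 0.67 0.15] w 0.123 q7 -1.59 tilt [-0.009  0.005 -1.   ]
```

```bash
python3 -m pendant '[[0,-0.4,0,0],[0,-0.8,0,0]]' >/dev/null;python3 -c "
from h import *
go(609.9,27.8,133,.855)"; python3 -m pendant '[[0,-0.3,0,0.03],[0,-0.3,0,0.06]]' >/dev/null;python3 -c "
from h import *
go(609.9,27.8,133,.855)"
```

```text
shift [-0.2  1.4  0.2] turn -0.606 | pos [609.7  29.2 133.3] yaw 0.2494 t 23.5 F [-1.1 -0.3  1.4] M [0.23 0.54 0.06] w 0.123 q7 -1.59 tilt [-0.009  0.005 -1.   ]
shift [-0.   1.5  0.2] turn -0.668 | pos [609.6  29.3 133.2] yaw 0.1868 t 23.7 F [-2.   1.1  3.5] M [0.31 0.54 0.09] w 0.12 q7 -1.64 tilt [-0.009  0.005 -1.   ]
```

```bash
for i in 1 2 3; do python3 -m pendant '[[0,-0.1,0,0.03],[0,-0.1,0,0.05]]' >/dev/null;python3 -c "
from h import *
go(609.9,27.8,133,.855)"; done
```

```text
shift [0.1 1.6 0.2] turn -0.721 | pos [609.6  29.4 133.2] yaw 0.1343 t 23.9 F [-1.3  1.5  1.7] M [0.37 0.55 0.1 ] w 0.121 q7 -1.69 tilt [-0.009  0.005 -1.   ]
shift [0.1 1.7 0.2] turn -0.773 | pos [609.6  29.5 133.2] yaw 0.0819 t 24.1 F [-1.3  1.   2. ] M [0.35 0.54 0.16] w 0.123 q7 -1.74 tilt [-0.009  0.005 -1.   ]
shift [0.3 1.8 0.2] turn -0.825 | pos [609.6  29.6 133.2] yaw 0.0297 t 24.3 F [-2.6  0.7  1.9] M [0.42 0.53 0.21] w 0.123 q7 -1.78 tilt [-0.009  0.004 -1.   ]
```

```bash
python3 - <<'E'
from h import *
for i in range(4):
    s=snap('scene'); o=robot.observe(); print(np.round(o['moment'],3),np.round(o['contact_force'],1))
c=proj(s,[[570,32,60]])[0].astype(int); cv2.imwrite('pics/t1.png',cv2.resize(s['color'][c[1]-40:c[1]+35,c[0]-45:c[0]+45,::-1],None,fx=8,fy=8,interpolation=cv2.INTER_CUBIC))
E
```

```text
[0.33  0.552 0.193] [-1.6  0.8  1.9]
[0.367 0.543 0.128] [-2.   1.7  1.9]
[0.343 0.501 0.177] [-2.5  1.1  2.1]
[0.4   0.499 0.094] [-3.5  1.1  2.2]
```

View pics/t1.png

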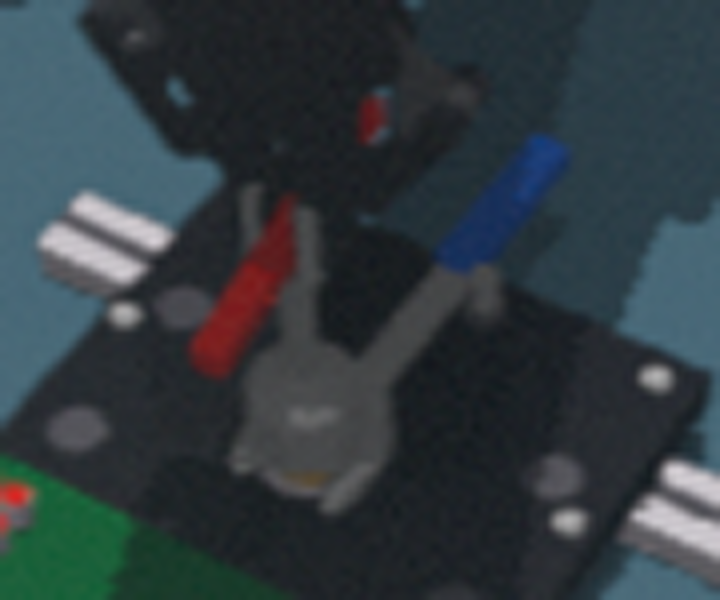

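```bash
cat > rd.py <<'E'
from h import *
go(609.9,27.8,133,.855)
L=[]
for i in range(4):
    robot.snapshot('top'); L.append(robot.observe()['moment'])
print('  paused mean M',np.mean(L,0))
E
for i in 1 2 3; do python3 -m pendant '[[0,0,0,0.02],[0,0,0,0.04]]' >/dev/null; python3 rd.py; done
```

```text
shift [0.3 1.9 0.2] turn -0.864 | pos [609.6  29.7 133.2] yaw -0.0094 t 24.7 F [-2.2  1.4  2.6] M [0.44 0.45 0.18] w 0.128 q7 -1.82 tilt [-0.009  0.005 -1.   ]
  paused mean M [0.407 0.518 0.122]
shift [0.4 1.9 0.2] turn -0.904 | pos [609.6  29.7 133.2] yaw -0.0493 t 25.1 F [-2.4  2.4  2.4] M [0.48 0.51 0.27] w 0.122 q7 -1.85 tilt [-0.009  0.005 -1.   ]
  paused mean M [0.469 0.499 0.179]
shift [0.5 1.9 0.2] turn -0.944 | pos [609.6  29.7 133.2] yaw -0.0892 t 25.5 F [-1.4  1.9  2.5] M [0.54 0.48 0.29] w 0.122 q7 -1.89 tilt [-0.009  0.005 -1.   ]
  paused mean M [0.5   0.478 0.194]
```

```bash
for i in 1 2; do python3 -m pendant '[[0,-0.1,0,0.015],[0,-0.1,0,0.03]]' >/dev/null; python3 rd.py; done
```

```text
shift [0.5 1.9 0.2] turn -0.974 | pos [609.6  29.8 133.2] yaw -0.1187 t 25.9 F [-1.3  1.9  2.2] M [0.49 0.53 0.26] w 0.126 q7 -1.92 tilt [-0.009  0.004 -1.   ]
  paused mean M [0.434 0.491 0.222]
shift [0.6 2.1 0.2] turn -1.004 | pos [609.6  29.9 133.2] yaw -0.1487 t 26.3 F [-2.2  0.4  0.9] M [0.47 0.48 0.21] w 0.125 q7 -1.94 tilt [-0.009  0.004 -1.   ]
  paused mean M [0.406 0.496 0.223]
```

```bash
for i in 1 2; do python3 -m pendant '[[0,-0.05,0,0.01],[0,-0.05,0,0.02]]' >/dev/null; python3 rd.py; done
```

```text
shift [0.6 2.1 0.2] turn -1.023 | pos [609.6  30.  133.2] yaw -0.1682 t 26.7 F [-2.4  1.3  1.8] M [0.36 0.52 0.19] w 0.121 q7 -1.96 tilt [-0.009  0.004 -1.   ]
  paused mean M [0.388 0.501 0.213]
shift [0.7 2.1 0.2] turn -1.043 | pos [609.7  30.  133.3] yaw -0.1882 t 27.1 F [-1.3  2.   1.2] M [0.35 0.54 0.23] w 0.123 q7 -1.98 tilt [-0.009  0.004 -1.   ]
  paused mean M [0.368 0.497 0.216]
```

```bash
for i in 1 2; do python3 -m pendant '[[0,0,0,0.01],[0,0,0,0.02]]' >/dev/null; python3 rd.py; done
```

```text
shift [0.7 2.1 0.2] turn -1.063 | pos [609.6  30.  133.2] yaw -0.2081 t 27.5 F [-1.7  0.6  2.1] M [0.4  0.51 0.34] w 0.122 q7 -2.0 tilt [-0.009  0.004 -1.   ]
  paused mean M [0.436 0.487 0.238]
shift [0.8 2.1 0.2] turn -1.083 | pos [609.6  30.1 133.2] yaw -0.2281 t 27.9 F [-2.7  1.1  1.2] M [0.46 0.47 0.27] w 0.125 q7 -2.01 tilt [-0.009  0.004 -1.   ]
  paused mean M [0.454 0.513 0.205]
```

```bash
for i in 1 2; do python3 -m pendant '[[0,0,0,0.008],[0,0,0,0.015]]' >/dev/null; python3 rd.py; done; python3 - <<'E'
from h import *
s=snap('scene')
c=proj(s,[[570,32,60]])[0].astype(int); cv2.imwrite('pics/t2.png',cv2.resize(s['color'][c[1]-40:c[1]+35,c[0]-45:c[0]+45,::-1],None,fx=8,fy=8,interpolation=cv2.INTER_CUBIC))
E
```

```text
shift [0.8 2.2 0.2] turn -1.098 | pos [609.6  30.1 133.2] yaw -0.2428 t 28.3 F [-1.8  2.   1.9] M [0.53 0.5  0.23] w 0.122 q7 -2.03 tilt [-0.009  0.004 -1.   ]
  paused mean M [0.506 0.436 0.24 ]
shift [0.9 2.2 0.2] turn -1.113 | pos [609.6  30.1 133.2] yaw -0.2578 t 28.7 F [-1.4  1.5  1.5] M [0.56 0.43 0.23] w 0.124 q7 -2.04 tilt [-0.009  0.004 -1.   ]
  paused mean M [0.516 0.477 0.241]
```

View pics/t2.png

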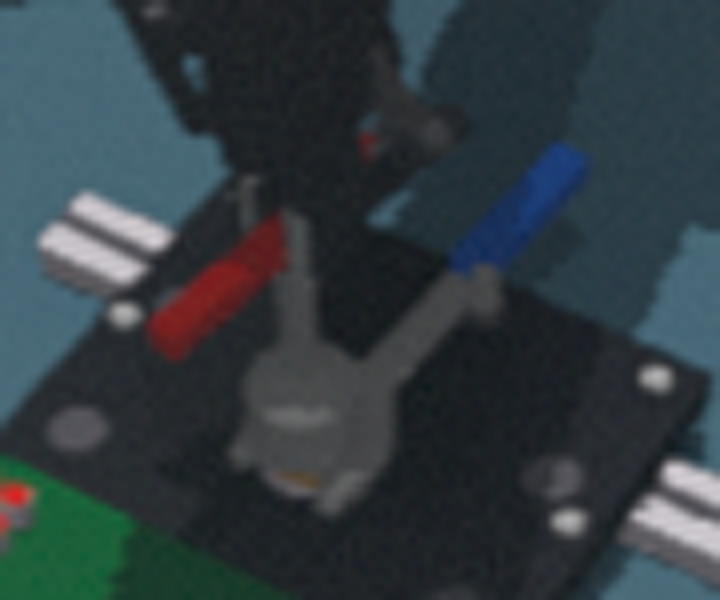

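```bash
python3 -m pendant '[[0,-0.1,0,0.008],[0,-0.1,0,0.015]]' >/dev/null; python3 rd.py
```

```text
shift [0.8 2.2 0.2] turn -1.128 | pos [609.7  30.2 133.2] yaw -0.2728 t 29.15 F [-1.5  1.4  2.7] M [0.46 0.53 0.26] w 0.121 q7 -2.05 tilt [-0.009  0.004 -1.   ]
  paused mean M [0.409 0.482 0.249]
```

```bash
python3 - <<'E'
from sf import *
# spanner angle at t=now vs scene3: handle blue pixels PCA on plane z~46
for f in('scene3.npy',None):
    s=np.load(f,allow_pickle=True).item() if f else snap('scene')
    hsv=cv2.cvtColor(s['color'],cv2.COLOR_RGB2HSV); m=cv2.inRange(hsv,(100,150,40),(125,255,255))
    vu=np.argwhere(m)[:,::-1]; Q=onplane(s,vu,42)[:,:2]; Q=Q[np.linalg.norm(Q-[480,40],axis=1)<70]
    mu=Q.mean(0); V=np.linalg.svd(Q-mu)[2]; print(len(Q),mu,np.arctan(V[0,1]/V[0,0]), 'dir to nut',np.arctan2(28.5-mu[1],609-mu[0]))
E
```

```text
119 [480.763  40.609] -0.07210501835760731 dir to nut -0.09414633963866968
121 [481.059  50.635] -0.17289708019958472 dir to nut -0.17131233411088428
```

```bash
python3 -m pendant '[[0,0,0,0.008],[0,0,0,0.015]]' >/dev/null; python3 rd.py; 
```

```text
shift [0.9 2.2 0.2] turn -1.143 | pos [609.6  30.2 133.2] yaw -0.2878 t 29.6 F [-1.7  0.9  2. ] M [0.45 0.48 0.25] w 0.127 q7 -2.07 tilt [-0.009  0.004 -1.   ]
  paused mean M [0.468 0.478 0.22 ]
```

```bash
for i in 1 2; do python3 -m pendant '[[0,0,0,0.008],[0,0,0,0.015]]' >/dev/null; python3 rd.py; done
```

```text
shift [0.9 2.2 0.2] turn -1.158 | pos [609.7  30.2 133.2] yaw -0.3027 t 30.0 F [-1.2  1.7  2.3] M [0.49 0.47 0.3 ] w 0.127 q7 -2.08 tilt [-0.009  0.004 -1.   ]
  paused mean M [0.483 0.472 0.24 ]
shift [1.  2.2 0.2] turn -1.173 | pos [609.7  30.2 133.2] yaw -0.3177 t 30.4 F [-1.9  2.2  1.6] M [0.51 0.57 0.33] w 0.122 q7 -2.09 tilt [-0.009  0.004 -1.   ]
  paused mean M [0.516 0.44  0.256]
```

```bash
python3 - <<'E'
from sf import *
s=snap('scene')
hsv=cv2.cvtColor(s['color'],cv2.COLOR_RGB2HSV); m=cv2.inRange(hsv,(100,150,40),(125,255,255))
vu=np.argwhere(m)[:,::-1]; Q=onplane(s,vu,42)[:,:2]; Q=Q[np.linalg.norm(Q-[480,40],axis=1)<70]
mu=Q.mean(0); V=np.linalg.svd(Q-mu)[2]; print(len(Q),mu,np.arctan(V[0,1]/V[0,0]), 'dir to nut',np.arctan2(28.5-mu[1],609-mu[0]))
m=cv2.inRange(hsv,(0,150,40),(8,255,255)); vu=np.argwhere(m)[:,::-1]; Q=onplane(s,vu,150)[:,:2]; Q=Q[np.linalg.norm(Q-[609,28],axis=1)<80]; mu=Q.mean(0); V=np.linalg.svd(Q-mu)[2]; print(len(Q),mu,np.arctan(V[0,1]/V[0,0]))
c=proj(s,[[590,32,80]])[0].astype(int); cv2.imwrite('pics/t3.png',cv2.resize(s['color'][c[1]-40:c[1]+35,c[0]-45:c[0]+45,::-1],None,fx=8,fy=8,interpolation=cv2.INTER_CUBIC))
E
```

```text
119 [480.735  50.979] -0.17055684272102575 dir to nut -0.17349509691476966
57 [648.452  19.429] -0.3338534771616855
```

View pics/t3.png

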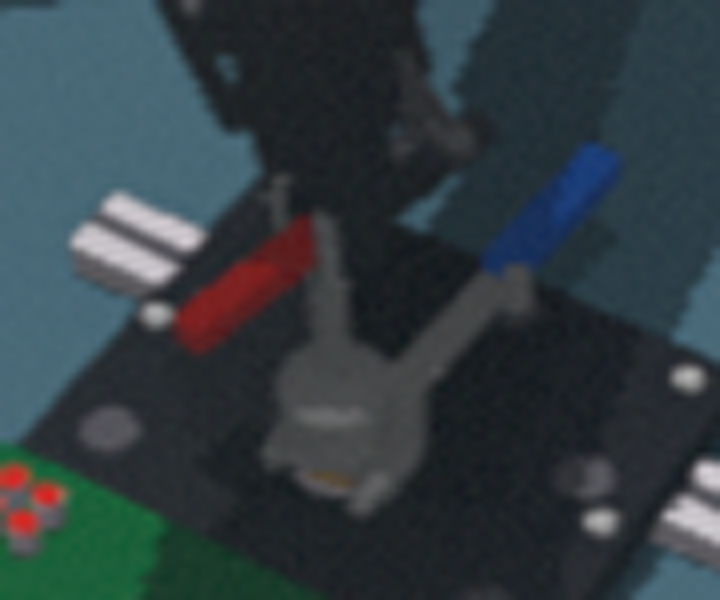

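```bash
for i in 1 2; do python3 -m pendant '[[0,0,0,0.006],[0,0,0,0.012]]' >/dev/null; python3 rd.py; done
```

```text
shift [1.  2.2 0.2] turn -1.185 | pos [609.7  30.2 133.3] yaw -0.3295 t 30.85 F [-1.9  1.4  2.2] M [0.53 0.43 0.28] w 0.125 q7 -2.1 tilt [-0.009  0.004 -1.   ]
  paused mean M [0.542 0.45  0.252]
shift [1.  2.2 0.3] turn -1.196 | pos [609.7  30.2 133.3] yaw -0.3415 t 31.25 F [-1.7  2.8  2. ] M [0.53 0.39 0.33] w 0.12 q7 -2.11 tilt [-0.009  0.004 -1.   ]
  paused mean M [0.542 0.444 0.303]
```

```bash
for i in 1; do python3 -m pendant '[[0,0,0,0.005],[0,0,0,0.01]]' >/dev/null; python3 rd.py; done
```

```text
shift [1.1 2.2 0.2] turn -1.206 | pos [609.6  30.3 133.2] yaw -0.3513 t 31.65 F [-1.1  2.3  3. ] M [0.6  0.38 0.32] w 0.123 q7 -2.12 tilt [-0.009  0.004 -1.   ]
  paused mean M [0.558 0.422 0.323]
```

```bash
python3 -m pendant '[[0,-0.3,0,-0.015],[0,-0.5,0,-0.03]]' >/dev/null; python3 rd.py
```

```text
shift [0.9 2.6 0.2] turn -1.175 | pos [609.8  30.5 133.2] yaw -0.3198 t 32.05 F [-2.2  1.5  1.9] M [0.2  0.55 0.01] w 0.119 q7 -2.1 tilt [-0.009  0.004 -1.   ]
  paused mean M [0.215 0.566 0.06 ]
```

```bash
python3 -m pendant '[[-0.3,-0.1,0,0],[-0.6,-0.2,0,0]]' >/dev/null; python3 rd.py
```

```text
shift [1.4 2.7 0.2] turn -1.176 | pos [609.4  30.8 133.2] yaw -0.3214 t 32.45 F [-1.6 -0.2  0.8] M [-0.03  0.25  0.02] w 0.123 q7 -2.1 tilt [-0.009  0.004 -1.   ]
  paused mean M [-0.053  0.233  0.07 ]
```

Stress is relieved; release slowly and check before lifting.

```bash
python3 -m pendant '[[-0.3,0,0,0],[-0.3,0,0,0]]' >/dev/null;  python3 -m pendant '[[0,0,0,0],[0,0,0,0],[0,0,0,0],[0,0,0,0],[0,0,0,0]]' 0.0 20; python3 - <<'E'
from h import *
go(609,28,133)
s=snap('scene')
c=proj(s,[[600,32,90]])[0].astype(int); cv2.imwrite('pics/u1.png',cv2.resize(s['color'][c[1]-40:c[1]+35,c[0]-45:c[0]+45,::-1],None,fx=8,fy=8,interpolation=cv2.INTER_CUBIC))
E
```

```text
time_s: 33.35
eef_pos: [609.2, 30.9, 133.3]
tool_rot: [[0.949, -0.316, -0.008], [-0.316, -0.949, 0.004], [-0.009, -0.001, -1.0]]
contact_force: [0.0, -0.2, 0.2]
gripper_width: 0.501
shift [0.7 2.8 0.2] turn 0 | pos [609.2  30.9 133.3] yaw -0.3214 t 33.35 F [ 0.  -0.2  0.2] M [-0.05 -0.   -0.02] w 0.501 q7 -2.1 tilt [-0.008  0.004 -1.   ]
```

View pics/u1.png

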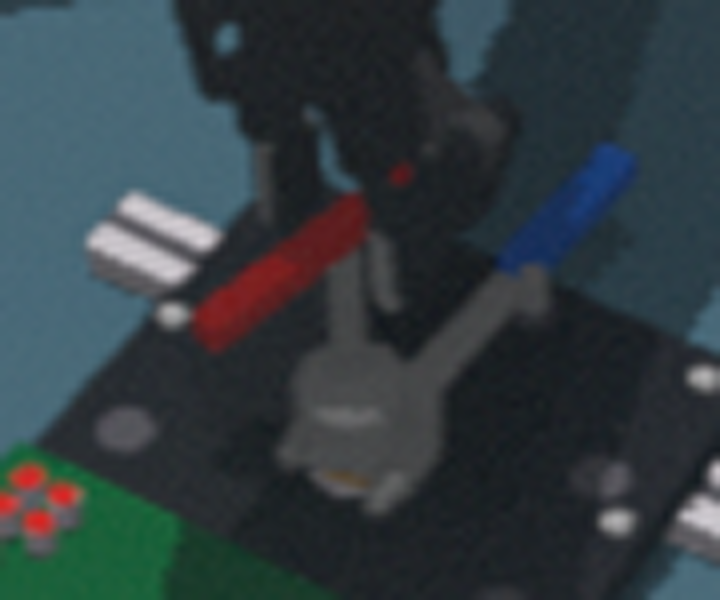

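Both fingers are clear of the bar, and the wrench stands upright. Lift straight up, then back away.

```bash
python3 -m pendant '[[0,0,-20,0],[0,0,-50,0],[0,0,-90,0],[0,0,-120,0],[0,0,-130,0]]'; python3 -m pendant '[[-40,0,0,0],[-80,20,0,0],[-120,60,0,0],[-160,100,0,0],[-190,140,0,0]]'; python3 - <<'E'
from h import *
from ws import *
go(609,28,133)
for n in('scene','top'):
    s=snap(n); np.save(n+'7.npy',s,allow_pickle=True)
    for t in('spanner_jaw','spanner_grip','wrench_socket','wrench_bar','set_centre'):
        for r in robot.place_of(n,t): print(n,t,w(s,r['centre']),round(r['confidence'],2))
    c=proj(s,[[600,32,70]])[0].astype(int); cv2.imwrite(f'pics/v_{n}.png',cv2.resize(s['color'][c[1]-35:c[1]+35,c[0]-45:c[0]+45,::-1],None,fx=8,fy=8,interpolation=cv2.INTER_CUBIC)); cv2.imwrite(f'pics/vf_{n}.png',s['color'][:,:,::-1])
E
```

```text
time_s: 33.9
eef_pos: [611.3, 30.5, 266.7]
tool_rot: [[0.949, -0.316, -0.004], [-0.316, -0.949, 0.004], [-0.005, -0.003, -1.0]]
contact_force: [-0.2, 0.1, -0.1]
gripper_width: 0.495
time_s: 34.4
eef_pos: [395.5, -35.5, 266.7]
tool_rot: [[0.949, -0.315, -0.004], [-0.315, -0.949, 0.004], [-0.006, -0.003, -1.0]]
contact_force: [0.3, -1.9, 2.0]
gripper_width: 0.504
shift [ 183.3 -127.1  133. ] turn 0 | pos [395.5 -35.5 266.7] yaw -0.3205 t 34.4 F [ 0.3 -1.9  2. ] M [-0.08 -0.09  0.04] w 0.504 q7 -1.86 tilt [-0.004  0.004 -1.   ]
scene spanner_jaw [608.68   30.495  36.411] 0.8
scene spanner_jaw [293.866 112.815  -0.907] 0.73
scene spanner_jaw [ 751.154 -301.999    4.936] 0.41
scene spanner_grip [390.357 202.78    2.885] 0.84
scene spanner_grip [ 451.515 -471.27     2.983] 0.73
scene spanner_grip [485.833  49.264  37.579] 0.58
scene spanner_grip [607.893  34.35   -1.07 ] 0.36
scene wrench_socket [607.473  24.998  58.056] 0.8
scene wrench_socket [ 401.517 -211.67     2.436] 0.61
scene wrench_socket [609.864  26.953 144.543] 0.16
scene wrench_bar [612.624  29.839 143.04 ] 0.91
scene wrench_bar [ 402.487 -210.403  100.236] 0.75
top spanner_jaw [607.158  24.192  35.457] 0.68
top spanner_jaw [294.843 114.08    1.607] 0.6
top spanner_grip [483.135  49.052  43.189] 0.81
top spanner_grip [385.612 200.338   4.919] 0.61
top wrench_socket [608.675  25.561  55.392] 0.68
top wrench_socket [ 405.293 -213.187   11.554] 0.58
top wrench_socket [481.399  51.396  39.102] 0.54
top wrench_socket [660.201 401.361  11.041] 0.45
top wrench_bar [ 409.864 -215.848  103.626] 0.81
top wrench_bar [611.241  26.988 146.657] 0.55
top wrench_bar [453.107 464.358  13.629] 0.25
```

View pics/v_scene.png

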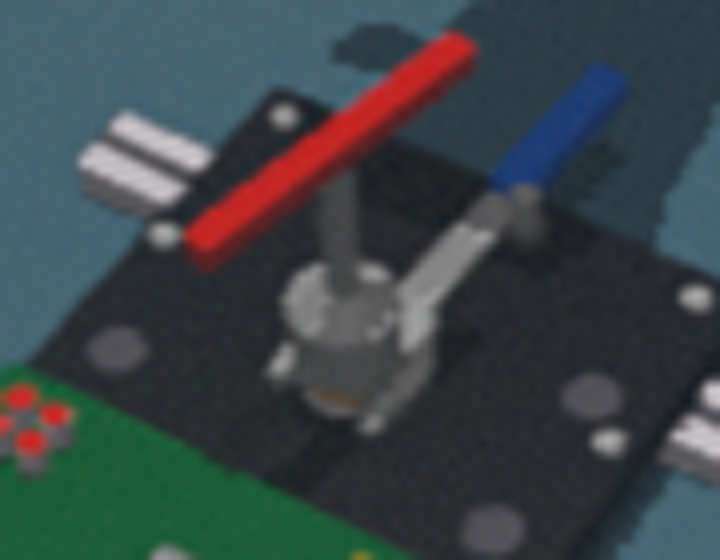

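View pics/v_top.png

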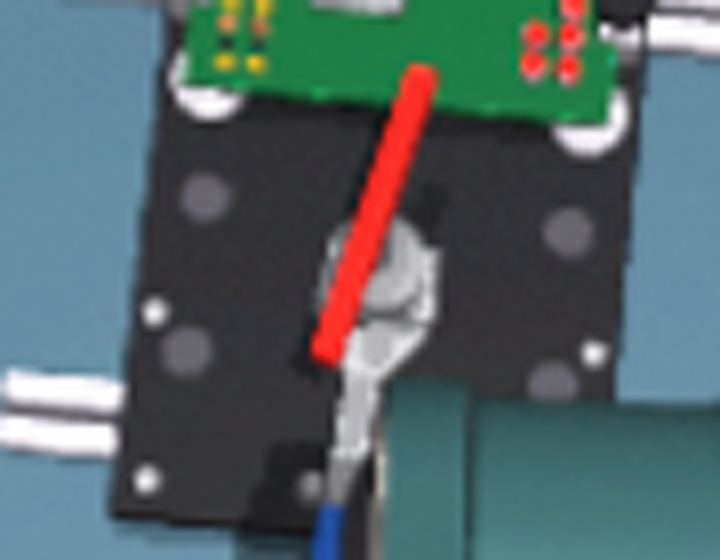

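View pics/vf_scene.png

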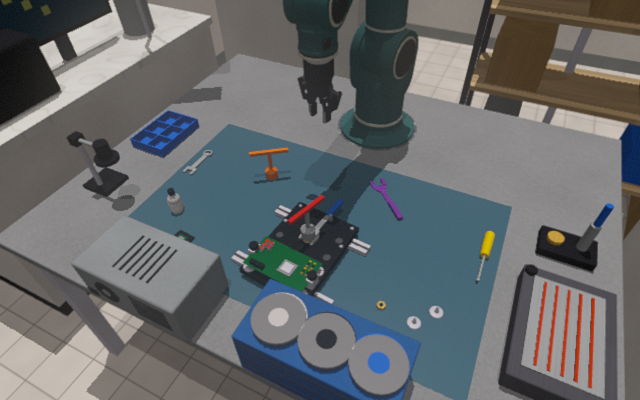

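```bash
python3 - <<'E'
from h import *
s=np.load('top7.npy',allow_pickle=True).item()
hsv=cv2.cvtColor(s['color'],cv2.COLOR_RGB2HSV); m=cv2.inRange(hsv,(0,170,60),(8,255,255)); vu=np.argwhere(m)[:,::-1]; Q=onplane(s,vu,154)[:,:2]; Q=Q[np.linalg.norm(Q-[609,28],axis=1)<70]; mu=Q.mean(0); V=np.linalg.svd(Q-mu)[2]; print(mu,np.arctan(V[0,1]/V[0,0]),np.ptp((Q-mu)@V.T,axis=0))
E
```

```text
[611.387  26.719] -0.31770399737783517 [121.452  14.129]
```

```bash
python3 -c "
from workcell import robot
print(robot.close_job())"
```

```text
the job is handed in; nothing more can be done
None
```

The job is handed in at about 34.5 s on the robot's clock. The spanner is on the brass nut with its handle against the stop post. The T-wrench is seated on the jam nut, which I turned clockwise until it went firmly tight.

- **Spanner:** I slid it on by feel. It met the nut's corner at about 7 N and lies flat on the plate. The most I pressed it down on the plate was 19 N. It then turned about 0.08–0.1 rad clockwise to the post, and stayed there in the later pictures.
- **Wrench:** It dropped onto the jam nut without resistance until full contact at the expected height. It was released standing upright. The last top picture puts the middle of the bar within about 3 mm of the nut axis, a tilt of roughly 0.03 rad.
- **Tightening:** I turned the wrench clockwise about 1.2 rad in all. The paused torque sat at about 0.2–0.25 N m while the nut drew tight. It then rose from 0.25 to 0.30 to 0.32 N m over the last two small steps, so I stopped there. The highest torque I read was 0.34 N m, below the 0.45 N m at which the thread gives way.
- **Other things on the bench:** The last scene picture shows the bottle, small wrench, screwdriver, pins, spare nut, chip carrier and both look-alikes where they were.

**Not measured directly:** I inferred how far the nut is drawn tight from torque and angle. The angle at which drawing began is uncertain by about 0.1 rad, because sideways load on the wrench disturbed the torque reading. I also did not see the brass nut's corner after tightening; from the spanner's turn plus its play, I estimate the nut moved about 0.2 rad, or 3 mm. The networks' final positions scattered by a few mm, within their stated accuracy.

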